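Take the dried optics cases off the rack and stack them on the pallet

TASK

Set the large black-lidded case squarely on the middle of the aluminium pallet plate, then lift every small case that hangs on the drying rack up and off its peg and stack them all, in any order, squarely into one upright column on the large case, each lid up. Finish by standing the steel weight with the red grip squarely on top of the column, and leave everything standing free; do not knock over the lens on its pedestal.

Things in the scene. Friction and masses are not known exactly. Their poses are not given: they have to be found in the camera images.
- pallet_top (a point): Fixed aluminium pallet plate, 120 (its x) x 90 (y) x 8 mm, lying on the worktop with a black rubber pad in the middle. This point is the centre of its upper face, 8 mm above the worktop; z up, x along its long side.
- base_case_centre (a point): Large closed case, grey body with black lid, 94 (x) x 62 (y) x 42 mm high, about 0.3 kg, loose, standing on the worktop; no hanging loop. This point is its centre, 21 mm above its underside; x along its long side, z up.
- weight_grip (a point): Steel hold-down weight, about 0.35 kg, loose, standing on the worktop: a steel slab 60 (x) x 38 (y) x 16 mm with an upright red grip on top, 44 (x) x 14 (y) x 36 mm, centred; 52 mm high in all. This point is in the grip on the centre line, 36 mm above the underside (16 mm below the top). x along the long side, z up.
- rack: Fixed rack, 352 mm wide (y): wooden rail (front face x=-11.5 mm, 66-80 mm high), backboard (front x=+26 mm, top 116 mm high), four upturned pegs at x=0, y=+138, +46, -46, -138 mm: each an arm 12 mm wide, its top 95 mm high, with an upright 8 mm pin whose tip is 115 mm high. Heights above the worktop. Origin on the worktop under the row of pins; -x is the front, where the cases hang; z up.
- case_blue_centre (a point): Small closed case, grey with blue lid, 80 (x) x 40 (y) x 34 mm high, 0.11 kg, loose; absent on some starts. Hangs almost level on a rack peg (any), underside 68 mm up. A black loop, 26 mm wide, 1-7 mm below its top, projects 23 mm from its back (+x); the pin stands in it 12 mm behind the back: raise 20 mm to free it. Point: centre of the case without loop, 17 mm above its underside; z up.
- case_orange_centre (a point): Small closed case, grey with orange lid, 80 (x) x 40 (y) x 34 mm high, 0.11 kg, loose; absent on some starts. Hangs almost level on a rack peg (any), underside 68 mm up. A black loop, 26 mm wide, 1-7 mm below its top, projects 23 mm from its back (+x); the pin stands in it 12 mm behind the back: raise 20 mm to free it. Point: centre of the case without loop, 17 mm above its underside; z up.
- case_green_centre (a point): Small closed case, grey with green lid, 80 (x) x 40 (y) x 44 mm high, 0.11 kg, loose; absent on some starts. Hangs almost level on a rack peg (any), underside 58 mm up. A black loop, 26 mm wide, 1-7 mm below its top, projects 23 mm from its back (+x); the pin stands in it 12 mm behind the back: raise 20 mm to free it. Point: centre of the case without loop, 22 mm above its underside; z up.
- case_white_centre (a point): Small closed case, grey with white lid, 80 (x) x 40 (y) x 44 mm high, 0.11 kg, loose; absent on some starts. Hangs almost level on a rack peg (any), underside 58 mm up. A black loop, 26 mm wide, 1-7 mm below its top, projects 23 mm from its back (+x); the pin stands in it 12 mm behind the back: raise 20 mm to free it. Point: centre of the case without loop, 22 mm above its underside; z up.
- lens_mount: Bystander: a lens in a black ring on a steel pedestal, 106 mm tall, foot 32 mm across, loose, standing behind the work. Origin under the foot.

How it is judged (in metres and radians):
On the way, in this order (a step that is already met when the one before it is completed fails the run):
1. the large case stands squarely on the pallet, let go (horizontal distance between base_case_centre and pallet_top below 0.012 m and angle between the x axis of base_case_centre and the x axis of pallet_top, either way round below 0.15 rad and angle between base_case_centre's own z axis and vertical below 0.1 rad and z of base_case_centre in the frame of pallet_top below 0.026 m and contact force between base_case and the fingers below 0.1 N), for 0.2 s.
2. all the small cases stand squarely in one column on the large case, let go (all of step 1 and horizontal distance between each of case_blue_centre, case_orange_centre, case_green_centre, case_white_centre and base_case_centre below 0.012 m and angle between the x axis of each of case_blue_centre, case_orange_centre, case_green_centre, case_white_centre and the x axis of base_case_centre, either way round below 0.15 rad and angle between each of case_blue_centre, case_orange_centre, case_green_centre, case_white_centre's own z axis and vertical below 0.1 rad and z of each of case_blue_centre, case_orange_centre, case_green_centre, case_white_centre in the frame of base_case_centre above 0.03 m and contact force between each of case_blue, case_orange, case_green, case_white and the fingers below 0.1 N and linear speed of each of case_blue, case_orange, case_green, case_white below 0.03 m/s), for 0.2 s.
At the end, for the whole second after the job is handed in: Large case on the pallet's middle, every present small case upright in one column on it, the weight upright on top of all: each within 12 mm and 0.15 rad of square (either way round; the small cases and weight measured against the large case), all at rest and let go (all of step 2 and horizontal distance between weight_grip and base_case_centre below 0.012 m and angle between the x axis of weight_grip and the x axis of base_case_centre, either way round below 0.15 rad and angle between weight_grip's own z axis and vertical below 0.1 rad and contact force between weight and the fingers below 0.1 N and linear speed of each of weight, base_case below 0.03 m/s and z of weight_grip in the frame of case_blue_centre above 0.03 m and z of weight_grip in the frame of case_orange_centre above 0.03 m and z of weight_grip in the frame of case_green_centre above 0.03 m and z of weight_grip in the frame of case_white_centre above 0.03 m); the robot touches nothing.
It fails at once if the lens on its pedestal is knocked over (angle between lens_mount's own z axis and vertical above 0.6 rad).
Of case_blue, case_orange, case_green, case_white only 3 to 4 are there at a start; the rules pass over those that are not, and their reading is None.
At some moment in a run one of weight may be knocked a few centimetres aside while the robot is not near it.
Once in a run the grip may slacken for a moment while it holds something.
It also fails if it takes over 208 s, if anything falls off the work surface, if the arm or the gripper's body presses on something with over 40 N, if the wrist force passes 120 N, or if a joint passes its speed limit or range.

ROBOT

A 6-joint arm with a two-finger parallel gripper is mounted at the origin on a cart in front of the work surface, level with it; the furniture and walls round the work are solid. World frame = base frame: x ahead of the robot, y to its left, z up, the work surface at z = 0. Lengths are in mm, angles in rad, forces in N, time in s.
With the tool pointing down it reaches from about 275 to 1000 mm from the base axis. Payload 8.4 kg.
Tool frame: the origin (TCP) lies at the very end of the fingers, on their centre line; the grasp point (between the pads) lies 19 mm behind it; z points along the fingers, y is the direction in which the jaws open and shut (so a half turn about z gives the same grasp; the last joint's range is limited). The gripper opens to 85 mm and grips with 20 to 120 N. Pads are 22 mm wide; open, the fingers measure 114 mm over their backs; the gripper's body (76 mm by 85 mm) begins 54 mm behind the grasp point. The pads swing forward as they close: fully open they stand 13 mm farther back than shut.
Start: joints at [-1.115, 0.353, 1.633, -0, 1.155, -0.002], TCP at [276.234, -560.645, 208.081] pointing down, gripper open.
Joint ranges: [-2.63, 2.63], [-0.92, 2.1], [0.06, 2.66], [-1.3, 4.44], [0, 2.69], [-3.02, 3.02]. Speed limits (rad/s): [2.22, 2.22, 2.79, 3.14, 3.14, 3.14].

INTERFACE

Orientations are given as [roll, pitch, yaw] about the fixed x, y, z axes, in that order (R = Rz(yaw) Ry(pitch) Rx(roll)).
In Python, from rig import sense, grab_frame, get_calibration, sign_off, boxes_of, trace gives the robot as it stands.
- The arm moves only by the tool servo_tool, never from a script. Its argument "rows" is a list of rows, each a list of 3 entries, a list of its own where there are three numbers: the finger opening in mm, from 0 to 85.4, then the shift along the tool's x, y, z in mm, then the turn, a rotation vector about the tool's x, y, z in degrees. A call has 1 to 8 rows; each row shifts and turns the commanded pose from where the row before left it, along the tool's axes as they then stand; what a row does not reach is not made up. A row lasts 1/8 s, in which the tool goes at most 62.5 mm and 10.7 degrees, less where a joint would pass 70% of its speed; a pose out of reach is approached as far as the arm can. A call is refused whole if a number of a shift passes 62.5 or a number of a turn 10.7, either way. A call with a gripper value outside its range is refused whole. The fingers move at their own pace and stop on an object; "force" is the grip in N (left out, the last holds). Time passes only in rows, so rows that do not move let the fingers close. It gives the time, the measured TCP pose, the force and the opening at its end, in the units of the state.
- sense(): the state, without advancing time (a new reading comes with each control period).
- grab_frame(name): name is "scene" or "top" or "wrist"; returns the picture (400x640x3 uint8, blue, green, red); there is no depth.
- get_calibration(name): a dict with "intrinsics" (3x3 intrinsics, pixels), "k1" (the pictures are not rectified: a ray, as slopes to the right and down, at radius r is drawn at 1 + k1 r^2 times it, then the intrinsics apply), "world_to_cam" (4x4, takes a point from world to camera coordinates). Camera axes: x right, y down, z forward; pixel columns grow to the right and rows downward; lengths in mm; the calibration is good to about 2 mm. A picture is of the moment at which its call begins: read the wrist's pose just before it. get_calibration takes no time and is no camera call; for the wrist camera it gives the pose at the moment of the call.
- sign_off(): hands the job in, once; it reports no verdict.
Trained networks look in the newest picture that a camera, given by its name, has taken for a name from the list of things; names that differ only in an ending like _2 or _b are one class to them, and where a whole thing is asked for, a point or a joint stands for the part that bears it (a point fixed in the world has none). Each returns a list of dicts, best first, with "conf" (0 to 1); they miss things now and then, are a little off and sometimes report something else, mostly with a low value. They report only what shows in the picture. A call takes as long as a camera call.
- boxes_of(camera, thing): "centre" ([x, y, z] in mm, in the coordinates of the camera as it stood for that picture, good to about 4 mm: the middle of the surface that is visible of it).
- trace(camera, thing): "mask" (400x640 bool, what is visible of it).
The state is a dict: "clock": time; "qpos": joint angles; "qvel": joint speeds; "joint_efforts": joint torques, N m; "eef_pos": TCP position; "tcp_rot": TCP orientation; "contact_force": force on the tool from outside, world axes, zero at the start; "wrist_torque": the same for the moment, N m; "opening": opening from 0.0 (shut) to 1.0 (fully open).
Only numpy, scipy, OpenCV 4.12 (cv2) and the standard library are available. Lean on these libraries where they do the work, as an engineer would, in place of code of your own. Each camera call takes 0.05 s, during which the arm holds its last target. There are 200 camera calls.

## Working session

There is one attempt and no reset: what is moved stays moved. The work goes in short steps, Python scripts to look and compute and a tool call to move; the robot and the scene stay as the last step left them, time stands still between calls to the robot, and variables do not carry over. Pictures are saved under pics/ and viewed, about 12 in all and at most 16, crops included, and the job is handed in when it is done.

Besides the shell and the picture viewer there is one more tool, called after "Request:" as name([rows], argument=value, ...), one row to a line, values as JSON. servo_tool: Moves the arm, as the interface text tells. Its arguments: {"type":"object","properties":{"rows":{"type":"array","items":{"type":"array"}},"force":{"type":"number"}},"required":["rows"]}

```bash
mkdir -p pics; ls; python3 - <<'E'
from rig import *
import cv2,numpy as np
s=sense();print({k:np.round(v,3).tolist() for k,v in s.items()})
a=grab_frame("scene");b=grab_frame("top")
cv2.imwrite("pics/s0.png",a);cv2.imwrite("pics/t0.png",b)
for c in("scene","top","wrist"):
    g=get_calibration(c);print(c,np.round(g["intrinsics"],1).tolist(),g["k1"],np.round(g["world_to_cam"],3).tolist())
names=["pallet_top","base_case_centre","weight_grip","rack","case_blue_centre","case_orange_centre","case_green_centre","case_white_centre","lens_mount"]
for c in("scene","top"):
    W=np.linalg.inv(np.array(get_calibration(c)["world_to_cam"]))
    for n in names:
        try: r=boxes_of(c,n)
        except Exception as e: print(n,e);continue
        print(c,n,[(round(d["conf"],2),np.round(W[:3,:3]@np.array(d["centre"])+W[:3,3]).tolist()) for d in r[:3]])
E
```

```text
pics
{'clock': 0.0, 'qpos': [-1.115, 0.354, 1.634, -0.0, 1.155, -0.002], 'qvel': [0.001, 0.0, 0.001, 0.001, -0.0, -0.001], 'joint_efforts': [-0.002, -60.525, -34.207, -0.0, 0.009, -0.0], 'eef_pos': [276.008, -560.227, 207.359], 'tcp_rot': [-3.14, 0.0, 0.458], 'contact_force': [0.173, -0.175, 0.442], 'wrist_torque': [0.015, 0.015, -0.006], 'opening': 1.0}
scene [[488.4, 0.0, 320.1], [0.0, 488.4, 198.4], [0.0, 0.0, 1.0]] -0.000869121904963036 [[-0.756, -0.654, 0.02, 313.542], [-0.425, 0.467, -0.775, 338.39], [0.498, -0.595, -0.631, 989.525], [0.0, 0.0, 0.0, 1.0]]
top [[427.1, 0.0, 315.6], [0.0, 427.1, 203.3], [0.0, 0.0, 1.0]] -0.06318149352433441 [[0.015, -1.0, -0.003, -109.609], [-0.997, -0.015, -0.081, 549.867], [0.081, 0.004, -0.997, 1270.58], [0.0, 0.0, 0.0, 1.0]]
wrist [[309.9, 0.0, 322.6], [0.0, 309.9, 202.0], [0.0, 0.0, 1.0]] -0.023407608566525434 [[0.443, -0.896, -0.001, -623.94], [-0.857, -0.424, 0.294, -39.075], [-0.264, -0.129, -0.956, 378.81], [0.0, 0.0, 0.0, 1.0]]
scene pallet_top [(0.72, [433.0, -69.0, 8.0])]
scene base_case_centre [(0.94, [389.0, 218.0, 44.0])]
scene wei
[... 289 characters left out ...]
.0, -168.0, 98.0]), (0.17, [513.0, -265.0, 97.0])]
scene lens_mount [(0.58, [548.0, -172.0, 97.0]), (0.46, [401.0, -190.0, 17.0])]
top pallet_top [(0.85, [435.0, -75.0, 13.0])]
top base_case_centre [(0.88, [399.0, 206.0, 41.0])]
top weight_grip [(0.76, [409.0, -199.0, 17.0]), (0.58, [529.0, -266.0, 101.0]), (0.4, [497.0, -352.0, 99.0])]
top rack [(0.89, [570.0, -343.0, 74.0])]
top case_blue_centre [(0.2, [570.0, -342.0, 77.0]), (0.17, [663.0, 45.0, 45.0])]
top case_orange_centre [(0.83, [529.0, -269.0, 104.0])]
top case_green_centre [(0.74, [497.0, -353.0, 95.0])]
top case_white_centre [(0.91, [551.0, -184.0, 99.0])]
top lens_mount [(0.75, [570.0, -341.0, 80.0]), (0.56, [659.0, 46.0, 42.0])]
```

View pics/s0.png

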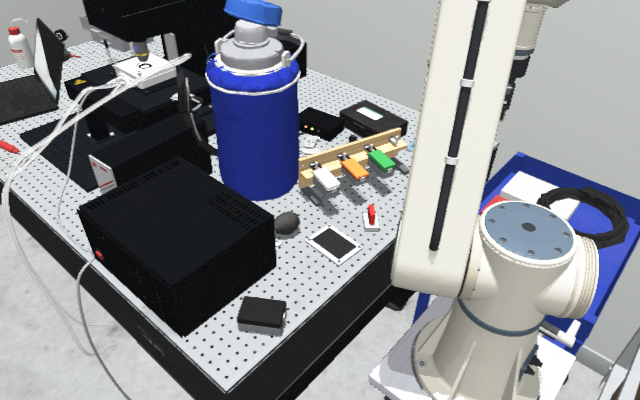

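View pics/t0.png

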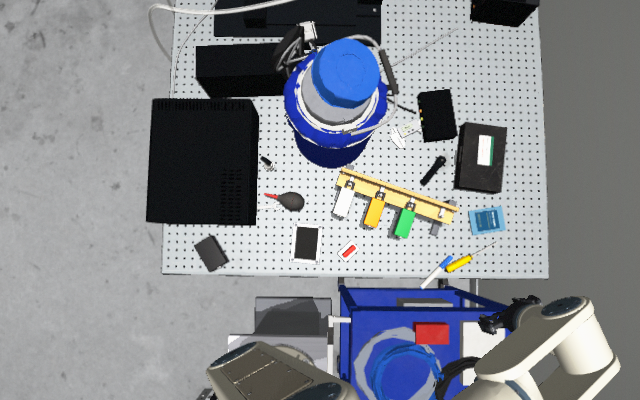

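```bash
cat > h.py <<'E'
from rig import *
import cv2,numpy as np
NAMES=dict(pal="pallet_top",base="base_case_centre",wt="weight_grip",rack="rack",blue="case_blue_centre",orange="case_orange_centre",green="case_green_centre",white="case_white_centre",lens="lens_mount")
class Cam:
    def __init__(s,n):
        g=get_calibration(n);s.n=n;s.K=np.array(g["intrinsics"]);s.k=g["k1"];s.T=np.array(g["world_to_cam"]);s.W=np.linalg.inv(s.T)
        s.img=grab_frame(n); s.pos=s.W[:3,3]
    def d(s): return np.array([s.k,0,0,0,0.])
    def proj(s,p):
        r,_=cv2.Rodrigues(s.T[:3,:3]);return cv2.projectPoints(np.asarray(p,float).reshape(-1,1,3),r,s.T[:3,3],s.K,s.d())[0].reshape(-1,2)
    def onz(s,uv,z):  # pixels -> world points at height z
        q=cv2.undistortPoints(np.asarray(uv,float).reshape(-1,1,2),s.K,s.d()).reshape(-1,2)
        v=np.c_[q,np.ones(len(q))]@s.W[:3,:3].T
        return s.pos+v*((z-s.pos[2])/v[:,2])[:,None]
    def box(s,k):
        return [(round(d["conf"],2),np.round(s.W[:3,:3]@np.array(d["centre"])+s.pos).tolist()) for d in boxes_of(s.n,NAMES.get(k,k))[:3]]
def rect(c,mask,z):
    """min-area rectangle of largest blob in mask, seen at height z: centre, long side, short side, yaw deg of long side"""
    m=mask.astype(np.uint8);cs,_=cv2.findContours(m,cv2.RETR_EXTERNAL,cv2.CHAIN_APPROX_NONE)
    k=max(cs,key=cv2.contourArea).reshape(-1,2);p=c.onz(k,z)[:,:2]
    (x,y),(a,b),_=r=cv2.minAreaRect(p.astype(np.float32));q=cv2.boxPoints(r);e=[q[1]-q[0],q[2]-q[1]];e=max(e,key=np.linalg.norm)
    return np.round([x,y,max(a,b),min(a,b),np.degrees(np.arctan2(e[1],e[0]))%180],1).tolist()
def hsv(c,lo,hi,roi=None):
    m=cv2.inRange(cv2.cvtColor(c.img,cv2.COLOR_BGR2HSV),np.array(lo),np.array(hi))
    if roi is not None:
        k=np.zeros_like(m);u0,v0,u1,v1=[max(0,int(t)) for t in roi];k[v0:v1,u0:u1]=1;m=m*k
    return cv2.morphologyEx(m,cv2.MORPH_OPEN,np.ones((3,3)))>0
def st():
    s=sense();print("t",round(s["clock"],2),"tcp",np.round(s["eef_pos"],1).tolist(),"rpy deg",np.round(np.degrees(s["tcp_rot"]),1).tolist(),"q",np.round(s["qpos"],2).tolist(),"F",np.round(s["contact_force"],1).tolist(),"op",round(s["opening"],3));return s
def go(x,y,z,yaw,pos=None,yaw0=None):
    """tool pointing down: shift in tool axes at current yaw and after turn; yaw in deg (mod 180 nearest)"""
    s=sense();p=np.array(pos if pos is not None else s["eef_pos"]);y0=np.degrees(s["tcp_rot"][2]) if yaw0 is None else yaw0
    d=np.array([x,y,z])-p
    dy=yaw-y0
    def tool(a):
        a=np.radians(a);return np.round([d[0]*np.cos(a)+d[1]*np.sin(a),d[0]*np.sin(a)-d[1]*np.cos(a),-d[2]],1).tolist()
    print("shift@now",tool(y0),"shift@after",tool(yaw),"tool-z turn deg",round(-dy,1),"alt",round(-((dy+90)%180-90),1))
E
python3 - <<'E'
from h import *
s=st();W=np.linalg.inv(np.array(get_calibration("wrist")["world_to_cam"]))
from scipy.spatial.transform import Rotation as R
r=R.from_euler("xyz",s["tcp_rot"]).as_matrix();print("cam in tool",np.round(r.T@(W[:3,3]-s["eef_pos"])),np.round(r.T@W[:3,:3],2).tolist())
go(385,-215,400,162)
E
```

```text
t 1.0 tcp [276.3, -560.7, 208.1] rpy deg [180.0, 0.0, 26.2] q [-1.12, 0.35, 1.63, -0.0, 1.16, -0.0] F [-0.0, 0.2, -0.1] op 0.999
cam in tool [  75.   -0. -165.] [[0.0, -0.96, -0.29], [1.0, 0.0, 0.0], [0.0, -0.29, 0.96]]
shift@now [250.3, -262.0, -191.9] shift@after [3.4, 362.4, -191.9] tool-z turn deg -135.8 alt 44.2
```

Request:
servo_tool([
  [85, [36, -37.4, -27.4], [0, 0, 0]],
  [85, [36, -37.4, -27.4], [0, 0, 0]],
  [85, [36, -37.4, -27.4], [0, 0, 0]],
  [85, [36, -37.4, -27.4], [0, 0, 0]],
  [85, [36, -37.4, -27.4], [0, 0, 0]],
  [85, [36, -37.4, -27.4], [0, 0, 0]],
  [85, [36, -37.4, -27.4], [0, 0, 0]],
])

```text
clock: 1.88
eef_pos: [386.7, -212.8, 401.0]
tcp_rot: [3.141, -0.001, 0.458]
contact_force: [1.5, 0.2, 0.5]
opening: 0.996
```

Request:
servo_tool([
  [85, [0, 0, 0], [0, 0, -10.5]],
  [85, [0, 0, 0], [0, 0, -10.5]],
  [85, [0, 0, 0], [0, 0, -10.5]],
  [85, [0, 0, 0], [0, 0, -10.5]],
  [85, [0, 0, 0], [0, 0, -10.5]],
  [85, [0, 0, 0], [0, 0, -10.5]],
  [85, [0, 0, 0], [0, 0, -10.5]],
])

```text
clock: 2.75
eef_pos: [386.5, -214.4, 400.0]
tcp_rot: [3.141, 0.0, 1.747]
contact_force: [-0.0, 0.9, 0.5]
opening: 0.992
```

Request:
servo_tool([
  [85, [0, 0, 0], [0, 0, -10.5]],
  [85, [0, 0, 0], [0, 0, -10.5]],
  [85, [0, 0, 0], [0, 0, -10.5]],
  [85, [0, 0, 0], [0, 0, -10.5]],
  [85, [0, 0, 0], [0, 0, -10.5]],
  [85, [0, 0, 0], [0, 0, -10.5]],
  [85, [0, 0, 0], [0, 0, 0]],
])

```text
clock: 3.62
eef_pos: [386.5, -214.4, 400.0]
tcp_rot: [3.142, 0.0, 2.839]
contact_force: [-0.2, -0.3, 0.1]
opening: 0.992
```

```bash
python3 - <<'E'
from h import *
st();c=Cam("wrist");cv2.imwrite("pics/w1.png",c.img)
for k in NAMES: print(k,c.box(k))
go(380,195,380,162)
E
```

```text
t 3.62 tcp [386.5, -214.4, 400.0] rpy deg [180.0, 0.0, 162.7] q [-0.51, -0.08, 1.73, 0.0, 1.5, -1.78] F [-0.2, -0.3, 0.1] op 0.992
pal [(0.71, [428.0, -74.0, 8.0])]
base [(0.64, [392.0, 202.0, 44.0])]
wt [(0.7, [405.0, -196.0, 14.0])]
rack [(0.78, [579.0, -314.0, 77.0])]
blue []
orange [(0.61, [517.0, -269.0, 98.0])]
green [(0.57, [495.0, -353.0, 98.0])]
white [(0.86, [549.0, -180.0, 99.0])]
lens [(0.65, [663.0, 40.0, 47.0])]
shift@now [128.1, 389.0, 19.9] shift@after [132.8, 387.4, 19.9] tool-z turn deg 0.7 alt 0.7
```

View pics/w1.png

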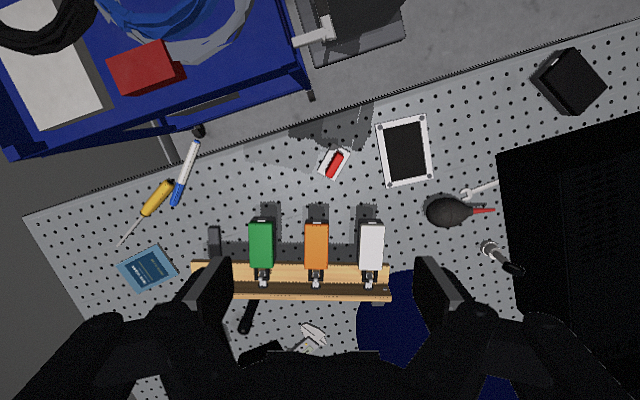

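```bash
python3 - <<'E'
from h import *
for n in("wrist","top"):
    c=Cam(n)
    for k,z in(("pal",8),("base",42),("wt",16),("orange",102),("green",102),("white",102)):
        r=trace(n,NAMES[k])
        if r: print(n,k,round(r[0]["conf"],2),r[0]["mask"].sum(),rect(c,r[0]["mask"],z))
    uv=c.proj([(435,-75,8)])[0]
    print("red",rect(c,hsv(c,(0,150,90),(8,255,255),[*(c.proj([(405,-196,40)])[0]-40),*(c.proj([(405,-196,40)])[0]+40)]),52))
    for k,lo,hi in(("orange",(9,150,80),(25,255,255)),("green",(45,120,40),(85,255,255))):
        print(k,rect(c,hsv(c,lo,hi,[*(c.proj([(510,-310,100)])[0]-90),*(c.proj([(510,-310,100)])[0]+90)]),102))
E
```

```text
wrist pal 0.66 3260 [432.5, -74.6, 119.9, 90.7, 175.4]
wrist base 0.81 3315 [393.8, 197.0, 109.9, 80.8, 32.3]
wrist orange 0.62 1255 [527.0, -269.0, 110.3, 39.5, 161.7]
wrist green 0.86 1424 [496.7, -353.2, 114.2, 44.1, 160.2]
wrist white 0.66 1430 [552.9, -185.1, 113.8, 44.1, 162.2]
red [409.6, -201.4, 42.8, 12.9, 133.6]
orange [520.7, -267.4, 81.2, 38.7, 161.7]
green [491.7, -352.7, 81.5, 40.0, 160.2]
top pal 0.65 1196 [430.9, -74.2, 124.8, 93.5, 174.0]
top base 0.73 695 [397.5, 206.1, 96.7, 66.6, 31.8]
top wt 0.6 207 [413.6, -204.2, 53.5, 40.4, 135.6]
top orange 0.73 482 [530.8, -268.7, 105.8, 43.7, 160.8]
top green 0.89 467 [501.0, -354.3, 101.0, 45.5, 163.0]
top white 0.71 398 [550.6, -180.7, 85.1, 40.0, 160.8]
red [413.1, -202.9, 35.3, 12.3, 130.4]
orange [521.8, -267.8, 79.6, 40.4, 162.0]
green [493.8, -353.9, 80.2, 40.4, 161.5]
```

```bash
python3 - <<'E'
from h import *
from scipy.optimize import least_squares
a=Cam("top");b=Cam("wrist")
f=lambda p:np.r_[a.proj([p])[0]-(258,225),b.proj([p])[0]-(497,155)]
r=least_squares(f,[480,60,100]);print(r.x,r.fun)
go(400,192,300,212)
E
```

```text
[479.72531786  72.70867663  32.25625071] [-0.83529585  1.00505146 -0.28241856  0.66288948]
shift@now [107.8, 392.1, 99.9] shift@after [-226.8, 337.5, 99.9] tool-z turn deg -49.3 alt -49.3
```

Request:
servo_tool([
  [85, [15.4, 56, 14.3], [0, 0, 0]],
  [85, [15.4, 56, 14.3], [0, 0, 0]],
  [85, [15.4, 56, 14.3], [0, 0, 0]],
  [85, [15.4, 56, 14.3], [0, 0, 0]],
  [85, [15.4, 56, 14.3], [0, 0, 0]],
  [85, [15.4, 56, 14.3], [0, 0, 0]],
  [85, [15.4, 56, 14.3], [0, 0, 0]],
])

```text
clock: 5.8
eef_pos: [399.9, 193.9, 299.6]
tcp_rot: [3.141, 0.001, 2.84]
contact_force: [0.9, -0.5, 0.7]
opening: 0.994
```

Request:
servo_tool([
  [85, [0, 0, 0], [0, 0, -9.9]],
  [85, [0, 0, 0], [0, 0, -9.9]],
  [85, [0, 0, 0], [0, 0, -9.9]],
  [85, [0, 0, 0], [0, 0, -9.9]],
  [85, [0, 0, 0], [0, 0, -9.9]],
  [85, [0, 0, 0], [0, 0, 0]],
])

```text
clock: 6.55
eef_pos: [400.0, 191.9, 299.8]
tcp_rot: [-3.142, 0.0, -2.58]
contact_force: [-0.0, -0.3, 0.3]
opening: 0.995
```

```bash
python3 - <<'E'
from h import *
st();c=Cam("wrist");cv2.imwrite("pics/w2.png",c.img)
print(c.box("base"));r=trace("wrist",NAMES["base"])
for d in r[:2]: print(d["conf"],d["mask"].sum(),rect(c,d["mask"],42))
# lid model fit: silhouette of box = convex hull of 8 corners; fit x,y,yaw by mask IoU
from scipy.optimize import minimize
m=r[0]["mask"].astype(np.uint8)
def sil(p):
    x,y,a=p;a=np.radians(a);R=np.array([[np.cos(a),-np.sin(a)],[np.sin(a),np.cos(a)]])
    q=np.array([[*(R@(sx*47,sy*31)+(x,y)),z] for sx in(-1,1) for sy in(-1,1) for z in(0,42)])
    o=np.zeros_like(m);cv2.fillConvexPoly(o,cv2.convexHull(np.round(c.proj(q)*16).astype(np.int32)),1,shift=4);return o
f=lambda p:-(sil(p)&m).sum()/(sil(p)|m).sum()
o=minimize(f,[396,202,32],method="Nelder-Mead",options=dict(initial_simplex=[[396,202,32],[404,202,32],[396,210,32],[396,202,38]]));print(o.x,o.fun)
E
```

```text
t 6.55 tcp [400.0, 191.9, 299.8] rpy deg [-180.0, 0.0, -147.8] q [0.44, -0.02, 1.88, -0.0, 1.28, -1.69] F [-0.0, -0.3, 0.3] op 0.995
[(0.94, [393.0, 209.0, 46.0])]
0.68 2970 [394.2, 209.4, 94.9, 61.3, 32.2]
[446.66666667 129.11111111  43.33333333] 0.0<stdin>:12: RuntimeWarning: overflow encountered in scalar negative
```

View pics/w2.png

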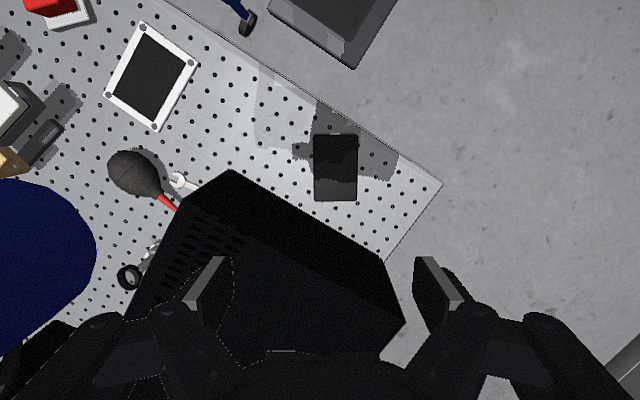

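```bash
python3 - <<'E'
from h import *
go(394.2,209.4,10,-147.8)
E
```

```text
shift@now [-4.3, 17.9, 289.8] shift@after [-4.4, 17.9, 289.8] tool-z turn deg -0.2 alt -0.2
```

Request:
servo_tool([
  [85, [-4.3, 17.9, 40], [0, 0, 0]],
  [85, [0, 0, 60], [0, 0, 0]],
  [85, [0, 0, 60], [0, 0, 0]],
  [85, [0, 0, 50], [0, 0, 0]],
  [85, [0, 0, 40], [0, 0, 0]],
  [85, [0, 0, 25], [0, 0, 0]],
  [85, [0, 0, 15], [0, 0, 0]],
  [85, [0, 0, 0], [0, 0, 0]],
])

```text
clock: 7.7
eef_pos: [393.8, 209.1, 9.3]
tcp_rot: [3.141, -0.001, -2.58]
contact_force: [0.1, -0.6, -0.1]
opening: 0.993
```

Request:
servo_tool([
  [50, [0, 0, 0], [0, 0, 0]],
  [50, [0, 0, 0], [0, 0, 0]],
  [50, [0, 0, 0], [0, 0, 0]],
  [50, [0, 0, 0], [0, 0, 0]],
  [50, [0, 0, 0], [0, 0, 0]],
  [50, [0, 0, 0], [0, 0, 0]],
], force=60)

```text
clock: 8.45
eef_pos: [395.0, 209.7, 11.5]
tcp_rot: [-3.141, 0.002, -2.579]
contact_force: [-1.9, -1.9, 13.5]
opening: 0.69
```

```bash
python3 - <<'E'
from h import *
st();go(432.5,-74.5,80,175.4)
E
```

```text
t 8.45 tcp [395.0, 209.7, 11.5] rpy deg [-180.0, 0.1, -147.8] q [0.48, 0.39, 2.15, -0.0, 0.59, -1.65] F [-1.9, -1.9, 13.5] op 0.69
shift@now [119.8, -260.4, -68.5] shift@after [-60.2, -280.3, -68.5] tool-z turn deg -323.2 alt 36.8
```

Request:
servo_tool([
  [50, [0, 0, -15], [0, 0, 0]],
  [50, [0, 0, -25], [0, 0, 0]],
  [50, [0, 0, -30], [0, 0, 0]],
  [50, [0, 0, -10], [0, 0, 0]],
  [50, [0, 0, 0], [0, 0, 0]],
])

```text
clock: 9.07
eef_pos: [394.5, 209.6, 90.5]
tcp_rot: [-3.141, 0.002, -2.579]
contact_force: [0.6, 0.1, -2.6]
opening: 0.684
```

Request:
servo_tool([
  [50, [10, -20, 0], [0, 0, 0]],
  [50, [20, -40, 0], [0, 0, 4]],
  [50, [19, -40, 0], [0, 0, 4.8]],
  [50, [10, -40, 0], [0, 0, 7]],
  [50, [6, -40, 0], [0, 0, 7]],
  [50, [0, -40, 0], [0, 0, 7]],
  [50, [0, -30, 0], [0, 0, 7]],
  [50, [0, 0, 0], [0, 0, 0]],
])

```text
clock: 10.07
eef_pos: [422.3, -53.3, 88.8]
tcp_rot: [-3.141, -0.002, 3.058]
contact_force: [-0.4, 0.1, -3.0]
opening: 0.684
```

```bash
python3 - <<'E'
from h import *
st();go(432.5,-74.5,80,175.4)
c=Cam("wrist");cv2.imwrite("pics/w3.png",c.img)
E
```

```text
t 10.07 tcp [422.3, -53.3, 88.8] rpy deg [-180.0, -0.1, 175.2] q [-0.13, 0.22, 2.15, -0.0, 0.78, -1.62] F [-0.4, 0.1, -3.0] op 0.684
shift@now [-11.9, -20.3, 8.8] shift@after [-11.8, -20.3, 8.8] tool-z turn deg -0.2 alt -0.2
```

View pics/w3.png

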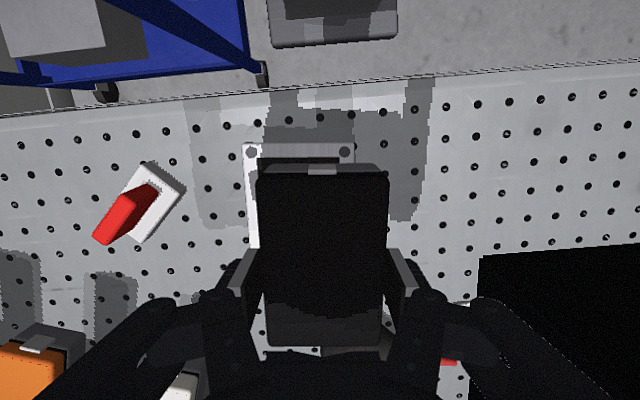

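```bash
python3 - <<'E'
from h import *
s=st();c=Cam("wrist");a=s["tcp_rot"][2]
T=np.array([[np.cos(a),np.sin(a)],[np.sin(a),-np.cos(a)]])
for uv,z in(((257,174),119.5),((387,174),119.5),((256,250),119.5),((388,250),119.5)):
    p=c.onz([uv],z)[0];print(uv,T@(p[:2]-s["eef_pos"][:2]))
for uv in((245,143),(354,143),(250,246)):print("pal",c.onz([uv],8)[0])
b=np.radians(175.4);P=np.array([432.5,-74.5])
print("expected corner",[ (P+np.array([[np.cos(b),-np.sin(b)],[np.sin(b),np.cos(b)]])@(60,y)).round(1) for y in(45,-45)])
E
```

```text
t 10.12 tcp [422.2, -52.4, 88.8] rpy deg [180.0, -0.1, 175.4] q [-0.13, 0.22, 2.15, 0.0, 0.78, -1.62] F [-1.0, 0.0, -2.7] op 0.685
(257, 174) [ 46.53392624 -28.60522219]
(387, 174) [46.61435565 28.98051327]
(256, 250) [  9.59066932 -31.32271431]
(388, 250) [ 9.68718957 31.75297249]
pal [ 369.22445103 -108.91848439    8.        ]
pal [376.11456422 -23.44118555   8.        ]
pal [ 457.30716351 -118.04164616    8.        ]
expected corner [array([ 369.1, -114.5]), array([376.3, -24.8])]
```

Request:
servo_tool([
  [50, [-6, -10, 0], [0, 0, 0]],
  [50, [-5.9, -10.5, 8], [0, 0, 0]],
  [50, [0, 0, 20], [0, 0, 0]],
  [50, [0, 0, 20], [0, 0, 0]],
  [50, [0, 0, 10], [0, 0, 0]],
  [50, [0, 0, 7], [0, 0, 0]],
  [50, [0, 0, 3], [0, 0, 0]],
  [50, [0, 0, 0], [0, 0, 0]],
])

```text
clock: 11.18
eef_pos: [433.5, -73.2, 21.9]
tcp_rot: [-3.142, 0.0, 3.062]
contact_force: [-0.1, 0.2, -2.0]
opening: 0.686
```

```bash
python3 - <<'E'
from h import *
st();go(432.5,-74.3,19.5,175.4)
E
```

```text
t 11.18 tcp [433.5, -73.2, 21.9] rpy deg [-180.0, 0.0, 175.4] q [-0.17, 0.36, 2.16, -0.0, 0.62, -1.66] F [-0.1, 0.2, -2.0] op 0.686
shift@now [0.9, -1.1, 2.4] shift@after [0.9, -1.1, 2.4] tool-z turn deg 0.0 alt 0.0
```

Request:
servo_tool([
  [50, [0.9, -1.1, 1.5], [0, 0, 0]],
  [50, [0, 0, 1.5], [0, 0, 0]],
  [50, [0, 0, 0], [0, 0, 0]],
  [85, [0, 0, 0], [0, 0, 0]],
  [85, [0, 0, 0], [0, 0, 0]],
  [85, [0, 0, 0], [0, 0, 0]],
  [85, [0, 0, 0], [0, 0, 0]],
])

```text
clock: 12.05
eef_pos: [432.3, -74.2, 18.7]
tcp_rot: [-3.142, -0.0, 3.062]
contact_force: [1.1, -0.1, 0.0]
opening: 0.997
```

Request:
servo_tool([
  [85, [0, 0, -15], [0, 0, 0]],
  [85, [0, 0, -40], [0, 0, 0]],
  [85, [0, 0, -60], [0, 0, 0]],
  [85, [0, 0, -60], [0, 0, 0]],
  [85, [20, 0, -60], [0, 0, 0]],
  [85, [50, 0, 0], [0, 0, 0]],
  [85, [0, 0, 0], [0, 0, 0]],
])

```text
clock: 12.92
eef_pos: [360.0, -68.3, 254.3]
tcp_rot: [-3.141, 0.001, 3.062]
contact_force: [0.4, 1.1, -0.1]
opening: 0.994
```

```bash
cat > chk.py <<'E'
from h import *
s=st();c=Cam("wrist");import sys
cv2.imwrite("pics/%s.png"%sys.argv[1],c.img)
E
python3 - <<'E'
from h import *
st();c=Cam("wrist");cv2.imwrite("pics/w4.png",c.img)
for k,z in(("base",50),("pal",8)):
    r=trace("wrist",NAMES[k]); 
    for d in r[:1]: print(k,d["conf"],rect(c,d["mask"],z))
print(c.box("wt"))
t=Cam("top");r=trace("top",NAMES["base"]);print("top",[rect(t,d["mask"],50) for d in r[:1]])
for k in("orange","green","white"):print(k,t.box(k))
E
```

```text
t 12.93 tcp [360.0, -68.3, 254.3] rpy deg [-180.0, 0.1, 175.4] q [-0.19, -0.13, 2.08, -0.0, 1.19, -1.68] F [0.4, 1.1, -0.1] op 0.994
base 0.72 [428.2, -74.4, 103.6, 62.1, 176.6]
pal 0.64 [429.8, -73.3, 119.2, 89.3, 175.6]
[(0.88, [405.0, -192.0, 14.0])]
top [[433.8, -74.0, 94.2, 61.9, 175.9]]
orange [(0.79, [528.0, -267.0, 101.0]), (0.44, [553.0, -180.0, 97.0])]
green [(0.69, [501.0, -352.0, 97.0])]
white [(0.9, [556.0, -183.0, 98.0])]
```

View pics/w4.png

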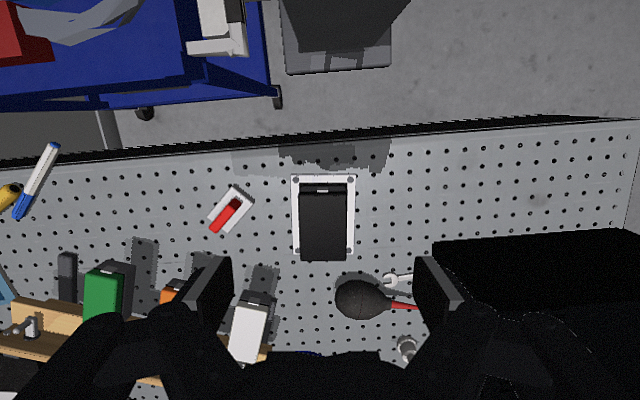

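```bash
python3 - <<'E'
from h import *
go(545,-178.5,250,161.7)
E
```

```text
shift@now [-190.2, -95.0, 2.8] shift@after [-207.3, -47.1, 2.8] tool-z turn deg 13.7 alt 13.7
```

Request:
servo_tool([
  [85, [0, 0, 0], [0, 0, 7]],
  [85, [0, 0, 0], [0, 0, 6.7]],
  [85, [-41.5, -9.4, 0], [0, 0, 0]],
  [85, [-41.5, -9.4, 0], [0, 0, 0]],
  [85, [-41.5, -9.4, 0], [0, 0, 0]],
  [85, [-41.5, -9.4, 0], [0, 0, 0]],
  [85, [-41.5, -9.4, 3], [0, 0, 0]],
  [85, [0, 0, 0], [0, 0, 0]],
])

```text
clock: 14.38
eef_pos: [546.8, -179.5, 248.7]
tcp_rot: [-3.141, -0.001, 2.822]
contact_force: [-1.1, 0.6, -0.7]
opening: 0.998
```

```bash
cat > look.py <<'E'
from h import *
import sys
k=sys.argv[1];st();c=Cam("wrist");cv2.imwrite("pics/%s.png"%sys.argv[2],c.img)
r=trace("wrist",NAMES[k])
for d in r[:1]: print(k,round(d["conf"],2),"mask rect@102",rect(c,d["mask"],102))
lo,hi=dict(white=((0,0,130),(179,40,255)),orange=((9,150,80),(25,255,255)),green=((45,120,40),(85,255,255)))[k]
m=hsv(c,lo,hi)
if r:
    m&=cv2.dilate(r[0]["mask"].astype(np.uint8),np.ones((7,7)))>0
print("lid",rect(c,m,102)); print(c.box(k))
E
python3 look.py white w5
```

```text
t 14.38 tcp [546.8, -179.5, 248.7] rpy deg [-180.0, -0.1, 161.7] q [-0.32, 0.24, 1.7, -0.0, 1.21, -1.57] F [-1.1, 0.6, -0.7] op 0.998
white 0.86 mask rect@102 [560.3, -183.6, 106.4, 39.0, 160.8]
lid [558.6, -185.4, 62.5, 40.7, 162.7]
[(0.67, [523.0, -267.0, 98.0]), (0.63, [554.0, -178.0, 97.0])]
```

View pics/w5.png

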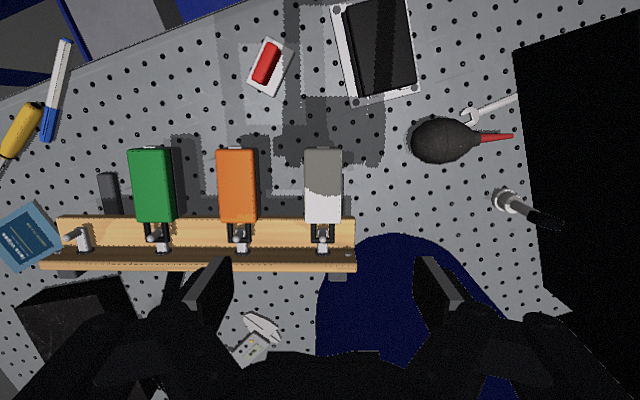

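```bash
python3 - <<'E'
from h import *
c=Cam("wrist")
p=c.onz([(305,148),(342.5,148),(342,222.5),(304.5,222.5)],102);print(p.round(1),p.mean(0),[np.linalg.norm(p[i]-p[(i+1)%4]).round(1) for i in range(4)], np.degrees(np.arctan2(*(p[0]-p[3])[1::-1])))
for u in ((127.5,149,174,149,176.5,222,132,222),(216,149,255,149,257,222,217,222)):
    q=c.onz(np.reshape(u,(4,2)),102);print(q.mean(0).round(1),[np.linalg.norm(q[i]-q[(i+1)%4]).round(1) for i in range(4)],np.degrees(np.arctan2(*(q[0]-q[3])[1::-1])))
go(550,-181,86,161.7)
E
```

```text
[[ 504.5 -183.1  102. ]
 [ 516.2 -147.3  102. ]
 [ 592.2 -171.3  102. ]
 [ 579.6 -209.7  102. ]] [ 548.13011285 -177.85642354  102.        ] [np.float64(37.6), np.float64(79.7), np.float64(40.4), np.float64(79.7)] 160.48391667828642
[ 492.3 -348.2  102. ] [np.float64(47.7), np.float64(79.0), np.float64(49.0), np.float64(79.4)] 154.9543028185523
[ 519.9 -264.3  102. ] [np.float64(39.4), np.float64(78.3), np.float64(43.3), np.float64(78.6)] 156.91088018695706
shift@now [-6.6, -1.2, 163.8] shift@after [-6.6, -1.2, 163.8] tool-z turn deg 0.0 alt 0.0
```

Request:
servo_tool([
  [70, [-2.2, 0, 50], [0, 0, 0]],
  [70, [0, 0, 50], [0, 0, 0]],
  [70, [0, 0, 40], [0, 0, 0]],
  [70, [0, 0, 25], [0, 0, 0]],
  [70, [0, 0, 17.5], [0, 0, 0]],
  [70, [0, 0, 0], [0, 0, 0]],
])

```text
clock: 15.32
eef_pos: [546.3, -178.6, 67.1]
tcp_rot: [3.142, -0.002, 2.823]
contact_force: [0.7, -1.0, 0.1]
opening: 0.817
```

Request:
servo_tool([
  [30, [0, 0, 0], [0, 0, 0]],
  [30, [0, 0, 0], [0, 0, 0]],
  [30, [0, 0, 0], [0, 0, 0]],
  [30, [0, 0, 0], [0, 0, 0]],
  [30, [0, 0, 0], [0, 0, 0]],
  [30, [0, 0, 0], [0, 0, 0]],
], force=50)

```text
clock: 16.08
eef_pos: [547.7, -179.4, 68.6]
tcp_rot: [-3.141, 0.002, 2.823]
contact_force: [-1.5, -0.7, 5.9]
opening: 0.449
```

```bash
python3 chk.py w6
```

```text
t 16.07 tcp [547.7, -179.4, 68.6] rpy deg [-180.0, 0.1, 161.7] q [-0.32, 0.45, 1.85, -0.0, 0.84, -1.57] F [-1.5, -0.7, 5.9] op 0.449
```

View pics/w6.png

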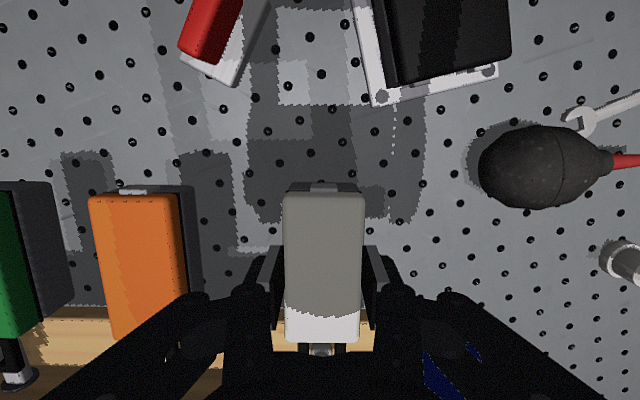

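Request:
servo_tool([
  [30, [0, 0, -8], [0, 0, 0]],
  [30, [0, 0, -12], [0, 0, 0]],
  [30, [0, 0, -20], [0, 0, 0]],
  [30, [0, 0, -20], [0, 0, 0]],
  [30, [0, 0, -20], [0, 0, 0]],
  [30, [0, 0, 0], [0, 0, 0]],
])

```text
clock: 16.88
eef_pos: [547.9, -179.2, 149.3]
tcp_rot: [3.141, 0.002, 2.823]
contact_force: [-0.6, -0.4, -0.9]
opening: 0.448
```

```bash
cat > off.py <<'E'
# held lid: offset from TCP in tool axes; argv: colour, lid height above TCP
from h import *
import sys
s=st();c=Cam("wrist");k=sys.argv[1];dz=float(sys.argv[2]);z=s["eef_pos"][2]+dz
r=trace("wrist",NAMES[k]);a=s["tcp_rot"][2]
T=np.array([[np.cos(a),np.sin(a)],[np.sin(a),-np.cos(a)]])
lo,hi=dict(white=((0,0,70),(179,40,255)),orange=((9,150,80),(25,255,255)),green=((45,120,40),(85,255,255)))[k]
m=hsv(c,lo,hi,(250,120,400,390))
if k=="white": m&=cv2.erode(r[0]["mask"].astype(np.uint8),np.ones((3,3)))>0
vs,us=np.nonzero(m);print("u",np.percentile(us,[1,99]),"v",np.percentile(vs,[0.5,99.5]))
q=rect(c,m,z);print(q,"tool off",(T@(np.array(q[:2])-s["eef_pos"][:2])).round(1),"rel yaw",round((q[4]-np.degrees(a)+90)%180-90,1),"net",r[0]["conf"] if r else None)
print("cam",c.box(k)); cv2.imwrite("pics/off.png",c.img)
go(432.8,-74.3,sense()["eef_pos"][2],175.6)
E
python3 off.py white 34
```

```text
t 16.88 tcp [547.9, -179.2, 149.3] rpy deg [180.0, 0.1, 161.7] q [-0.32, 0.34, 1.8, 0.0, 1.0, -1.57] F [-0.6, -0.4, -0.9] op 0.448
u [284. 361.] v [190. 341.]
[547.7, -178.7, 82.3, 38.0, 160.9] tool off [0.3 0.4] rel yaw -0.8 net 0.89
cam [(0.56, [544.0, -176.0, 183.0])]
shift@now [140.7, 63.6, -0.0] shift@after [121.3, 95.5, -0.0] tool-z turn deg -13.9 alt -13.9
```

Request:
servo_tool([
  [30, [28.1, 12.7, 0], [0, 0, 0]],
  [30, [28.1, 12.7, 0], [0, 0, 0]],
  [30, [28.1, 12.7, 0], [0, 0, 0]],
  [30, [28.2, 12.7, 0], [0, 0, 0]],
  [30, [28.2, 12.7, 0], [0, 0, 0]],
  [30, [0, 0, 20], [0, 0, -7]],
  [30, [0, 0, 20], [0, 0, -6.9]],
  [30, [0, 0, 10], [0, 0, 0]],
])

```text
clock: 18.02
eef_pos: [432.2, -74.4, 96.1]
tcp_rot: [3.141, -0.003, 3.065]
contact_force: [0.5, -0.2, -1.0]
opening: 0.446
```

```bash
python3 off.py white 34
```

```text
t 18.02 tcp [432.2, -74.4, 96.1] rpy deg [180.0, -0.2, 175.6] q [-0.17, 0.22, 2.12, 0.0, 0.8, -1.67] F [0.5, -0.2, -1.0] op 0.446
u [285. 361.] v [190. 341.]
[432.1, -73.8, 82.0, 37.9, 174.3] tool off [0.1 0.6] rel yaw -1.3 net 0.89
cam [(0.59, [432.0, -74.0, 126.0])]
shift@now [0.1, 0.3, -0.0] shift@after [0.1, 0.3, -0.0] tool-z turn deg -0.1 alt -0.1
```

View pics/off.png

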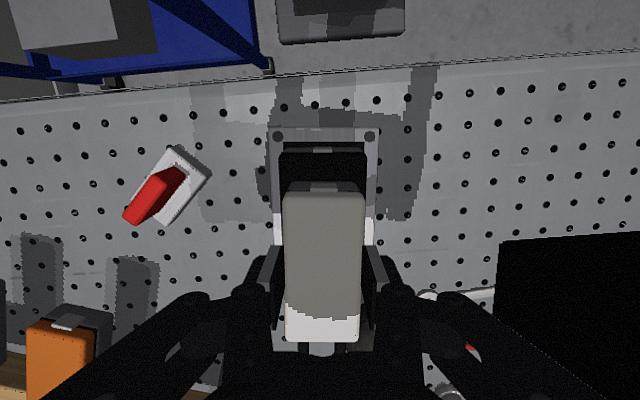

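Request:
servo_tool([
  [30, [0, 0.3, 12], [0, 0, 0]],
  [30, [0, 0, 10], [0, 0, 0]],
  [30, [0, 0, 6], [0, 0, 0]],
  [30, [0, 0, 4], [0, 0, 0]],
  [30, [0, 0, 2], [0, 0, 0]],
  [30, [0, 0, 0], [0, 0, 0]],
])

```text
clock: 18.92
eef_pos: [435.1, -74.5, 64.5]
tcp_rot: [-3.142, 0.003, 3.065]
contact_force: [0.3, 1.0, 9.1]
opening: 0.446
```

```bash
python3 off.py white 31; python3 - <<'E'
from h import *
import cv2;c=cv2.imread("pics/off.png");cv2.imwrite("pics/w7.png",cv2.resize(c[120:400,200:460],None,fx=2,fy=2))
E
```

```text
t 18.93 tcp [435.1, -74.5, 64.5] rpy deg [-180.0, 0.2, 175.6] q [-0.17, 0.28, 2.14, 0.0, 0.72, -1.67] F [0.3, 1.0, 9.1] op 0.446
u [284. 362.] v [190. 338.]
[435.8, -74.3, 82.5, 38.4, 175.0] tool off [-0.7  0.3] rel yaw -0.6 net 0.88
cam [(0.91, [433.0, -70.0, 94.0])]
shift@now [2.2, 0.0, -0.0] shift@after [2.2, 0.0, -0.0] tool-z turn deg 0.0 alt 0.0
```

View pics/w7.png

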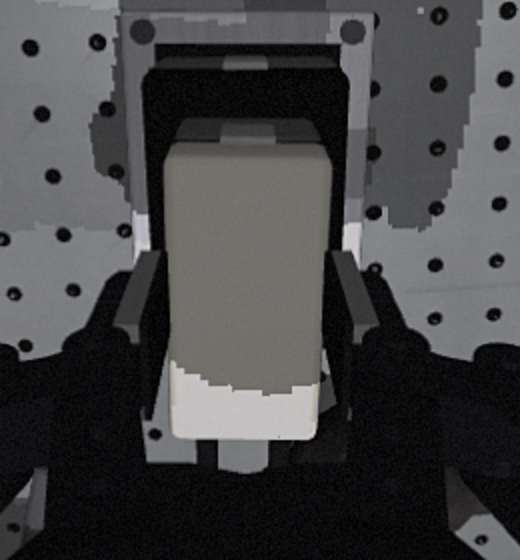

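Request:
servo_tool([
  [30, [2.2, 0, -2], [0, 0, 0]],
  [30, [0, 0, 0], [0, 0, 0]],
  [30, [0, 0, 0], [0, 0, 0]],
])

```text
clock: 19.45
eef_pos: [431.8, -74.3, 65.8]
tcp_rot: [-3.141, 0.001, 3.065]
contact_force: [1.4, 0.6, 2.1]
opening: 0.442
```

Request:
servo_tool([
  [70, [0, 0, 0], [0, 0, 0]],
  [70, [0, 0, 0], [0, 0, 0]],
  [75, [0, 0, 0], [0, 0, 0]],
  [75, [0, 0, -15], [0, 0, 0]],
  [75, [0, 0, -40], [0, 0, 0]],
  [75, [0, 0, -60], [0, 0, 0]],
  [75, [0, 0, -60], [0, 0, 0]],
  [75, [0, 0, 0], [0, 0, 0]],
])

```text
clock: 20.45
eef_pos: [434.0, -74.7, 245.1]
tcp_rot: [-3.141, 0.008, 3.065]
contact_force: [0.8, 0.1, -0.3]
opening: 0.876
```

```bash
python3 off.py white -147; python3 - <<'E'
from h import *
t=Cam("top")
for k,z in(("base",50),("white",94),("pal",8)):
    r=trace("top",NAMES[k])
    for d in r[:1]: print(k,d["conf"],rect(t,d["mask"],z))
print(t.box("white"))
go(521,-267,250,161.7)
E
```

```text
t 20.45 tcp [434.0, -74.7, 245.1] rpy deg [-180.0, 0.5, 175.6] q [-0.17, 0.01, 1.97, -0.0, 1.15, -1.67] F [0.8, 0.1, -0.3] op 0.876
u [305. 340.] v [145. 218.]
[435.7, -74.3, 79.2, 36.8, 174.7] tool off [-1.7  0.5] rel yaw -0.9 net 0.98
cam [(0.95, [438.0, -71.0, 97.0])]
shift@now [-2.3, -0.1, -0.0] shift@after [-2.3, -0.1, -0.0] tool-z turn deg 0.0 alt 0.0
[]
shift@now [-104.8, -185.5, -10.6] shift@after [-146.4, -154.8, -10.6] tool-z turn deg 13.9 alt 13.9
```

Request:
servo_tool([
  [75, [-21, -37.1, 0], [0, 0, 0]],
  [75, [-21, -37.1, 0], [0, 0, 0]],
  [75, [-21, -37.1, 0], [0, 0, 0]],
  [75, [-21, -37.1, 0], [0, 0, 0]],
  [75, [-21, -37.1, 0], [0, 0, 0]],
  [75, [0, 0, 0], [0, 0, 7]],
  [75, [0, 0, 0], [0, 0, 6.9]],
  [75, [0, 0, 0], [0, 0, 0]],
])

```text
clock: 21.85
eef_pos: [521.5, -267.1, 239.6]
tcp_rot: [3.141, -0.002, 2.823]
contact_force: [0.4, -0.2, -0.5]
opening: 0.877
```

```bash
python3 look.py orange w8; python3 - <<'E'
from h import *
go(521,-267.2,72,161.7)
E
```

```text
t 21.85 tcp [521.5, -267.1, 239.6] rpy deg [180.0, -0.1, 161.8] q [-0.48, 0.26, 1.68, 0.0, 1.19, -1.73] F [0.4, -0.2, -0.5] op 0.877
orange 0.82 mask rect@102 [531.2, -270.9, 105.3, 39.8, 160.7]
lid [522.3, -268.0, 78.8, 38.5, 161.6]
[(0.66, [522.0, -269.0, 101.0])]
shift@now [0.6, -0.4, 168.2] shift@after [0.6, -0.4, 168.2] tool-z turn deg 0.2 alt 0.2
```

Request:
servo_tool([
  [70, [0, 0.4, 50], [0, 0, 0]],
  [70, [0, 0, 50], [0, 0, 0]],
  [70, [0, 0, 35], [0, 0, 0]],
  [70, [0, 0, 20], [0, 0, 0]],
  [70, [0, 0, 12.5], [0, 0, 0]],
  [70, [0, 0, 0], [0, 0, 0]],
])

```text
clock: 22.75
eef_pos: [521.6, -266.5, 72.6]
tcp_rot: [3.141, -0.001, 2.824]
contact_force: [-0.2, 0.5, 0.2]
opening: 0.819
```

Request:
servo_tool([
  [30, [0, 0, 0], [0, 0, 0]],
  [30, [0, 0, 0], [0, 0, 0]],
  [30, [0, 0, 0], [0, 0, 0]],
  [30, [0, 0, 0], [0, 0, 0]],
  [30, [0, 0, 0], [0, 0, 0]],
  [30, [0, 0, 0], [0, 0, 0]],
], force=50)

```text
clock: 23.5
eef_pos: [522.6, -268.2, 74.6]
tcp_rot: [-3.14, 0.003, 2.823]
contact_force: [-2.5, -4.7, 5.6]
opening: 0.354
```

Request:
servo_tool([
  [30, [0, 0, -8], [0, 0, 0]],
  [30, [0, 0, -12], [0, 0, 0]],
  [30, [0, 0, -20], [0, 0, 0]],
  [30, [0, 0, -25], [0, 0, 0]],
  [30, [0, 0, -25], [0, 0, 0]],
  [30, [0, 0, 0], [0, 0, 0]],
])

```text
clock: 24.25
eef_pos: [523.4, -267.3, 165.8]
tcp_rot: [-3.141, 0.005, 2.823]
contact_force: [-0.8, 0.7, 0.1]
opening: 0.349
```

```bash
python3 off.py orange 27; python3 - <<'E'
from h import *
go(433.5,-74.3,sense()["eef_pos"][2],175.6)
E
```

```text
t 24.25 tcp [523.4, -267.3, 165.8] rpy deg [-180.0, 0.3, 161.7] q [-0.47, 0.34, 1.76, 0.0, 1.04, -1.73] F [-0.8, 0.7, 0.1] op 0.349
u [300. 348.] v [155. 251.]
[494.4, -256.5, 47.7, 23.4, 161.8] tool off [30.9  1.1] rel yaw 0.1 net 0.95
cam [(0.9, [522.0, -267.0, 98.0]), (0.73, [456.0, -86.0, 94.0])]
shift@now [144.5, 154.6, -0.0] shift@after [103.2, 184.7, -0.0] tool-z turn deg -13.9 alt -13.9
shift@now [143.8, 154.8, -0.0] shift@after [102.5, 184.8, -0.0] tool-z turn deg -13.9 alt -13.9
```

View pics/off.png

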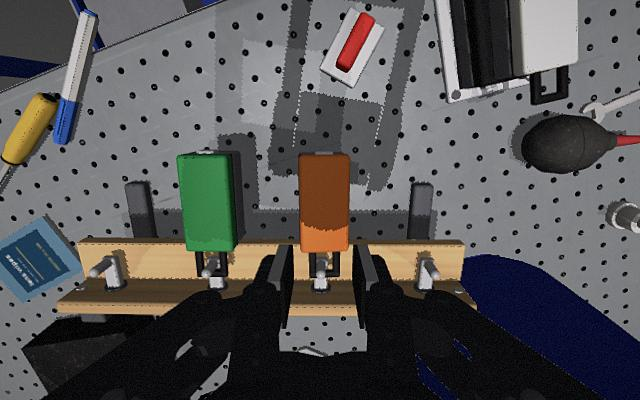

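```bash
python3 look.py orange w9; python3 - <<'E'
from h import *
go(522,-267.6,65,161.7)
E
```

```text
t 24.4 tcp [521.5, -266.4, 162.6] rpy deg [180.0, -0.0, 161.7] q [-0.47, 0.34, 1.76, 0.0, 1.04, -1.73] F [0.2, 0.2, -0.3] op 0.35
orange 0.56 mask rect@102 [531.7, -269.1, 107.6, 39.9, 162.3]
lid [522.7, -265.6, 79.3, 38.5, 161.9]
[(0.78, [521.0, -265.0, 98.0])]
shift@now [-0.9, -0.9, 97.2] shift@after [-1.0, -0.9, 97.2] tool-z turn deg 0.0 alt 0.0
```

Request:
servo_tool([
  [75, [-0.9, 0, 0], [0, 0, 0]],
  [75, [0, 0, 0], [0, 0, 0]],
  [75, [0, 0, 0], [0, 0, 0]],
  [75, [0, 0, 0], [0, 0, 0]],
  [75, [0, 0, 40], [0, 0, 0]],
  [75, [0, 0, 35], [0, 0, 0]],
  [75, [0, 0, 22], [0, 0, 0]],
  [75, [0, 0, 0], [0, 0, 0]],
])

```text
clock: 25.55
eef_pos: [521.6, -266.4, 64.5]
tcp_rot: [3.141, -0.003, 2.823]
contact_force: [-0.6, -0.4, -0.4]
opening: 0.88
```

Request:
servo_tool([
  [30, [0, 0, 0], [0, 0, 0]],
  [30, [0, 0, 0], [0, 0, 0]],
  [30, [0, 0, 0], [0, 0, 0]],
  [30, [0, 0, 0], [0, 0, 0]],
  [30, [0, 0, 0], [0, 0, 0]],
  [30, [0, 0, 0], [0, 0, 0]],
], force=60)

```text
clock: 26.3
eef_pos: [523.6, -267.2, 67.3]
tcp_rot: [-3.142, 0.002, 2.823]
contact_force: [0.5, 2.5, 6.2]
opening: 0.445
```

```bash
python3 chk.py w10
```

```text
t 26.3 tcp [523.6, -267.2, 67.3] rpy deg [-180.0, 0.1, 161.7] q [-0.47, 0.46, 1.83, 0.0, 0.85, -1.73] F [0.5, 2.5, 6.2] op 0.445
```

View pics/w10.png

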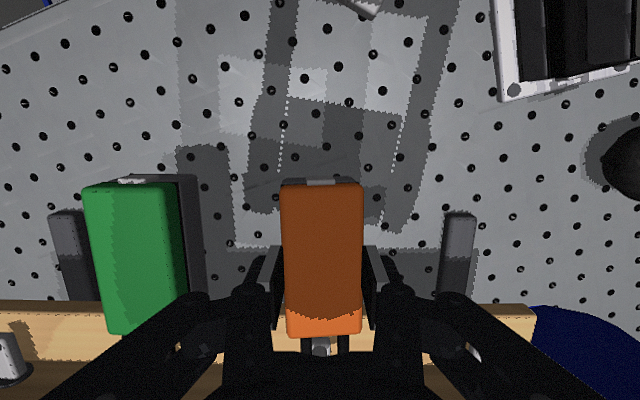

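Request:
servo_tool([
  [30, [0, 0, -8], [0, 0, 0]],
  [30, [0, 0, -12], [0, 0, 0]],
  [30, [0, 0, -25], [0, 0, 0]],
  [30, [0, 0, -30], [0, 0, 0]],
  [30, [0, 0, -20], [0, 0, 0]],
  [30, [0, 0, 0], [0, 0, 0]],
])

```text
clock: 27.1
eef_pos: [523.4, -267.5, 163.0]
tcp_rot: [-3.141, 0.003, 2.823]
contact_force: [-0.3, 0.2, -1.5]
opening: 0.445
```

```bash
python3 off.py orange 34; python3 - <<'E'
from h import *
go(433.5,-74.3,sense()["eef_pos"][2],175.6)
E
```

```text
t 27.1 tcp [523.4, -267.5, 163.0] rpy deg [-180.0, 0.2, 161.7] q [-0.47, 0.34, 1.76, -0.0, 1.04, -1.73] F [-0.3, 0.2, -1.5] op 0.445
u [282. 361.] v [186. 335.]
[520.9, -266.5, 80.5, 37.9, 163.2] tool off [2.7 0.2] rel yaw 1.5 net 0.61
cam [(0.97, [516.0, -266.0, 191.0]), (0.22, [495.0, -351.0, 96.0])]
shift@now [145.0, 154.7, -0.0] shift@after [103.7, 185.0, -0.0] tool-z turn deg -13.9 alt -13.9
shift@now [144.4, 155.0, -0.0] shift@after [103.0, 185.1, -0.0] tool-z turn deg -13.9 alt -13.9
```

Request:
servo_tool([
  [30, [24, 26, 0], [0, 0, 0]],
  [30, [24, 26, 0], [0, 0, 0]],
  [30, [24, 26, 0], [0, 0, 0]],
  [30, [24, 26, 0], [0, 0, 0]],
  [30, [24, 26, 0], [0, 0, 0]],
  [30, [22, 25, 0], [0, 0, 0]],
  [30, [0, 0, 10], [0, 0, -7]],
  [30, [0, 0, 15], [0, 0, -6.9]],
])

```text
clock: 28.25
eef_pos: [436.0, -74.8, 135.3]
tcp_rot: [3.142, -0.001, 3.07]
contact_force: [0.3, -0.3, -0.7]
opening: 0.442
```

Request:
servo_tool([
  [30, [0, 0, 10], [0, 0, 0]],
  [30, [0, 0, 0], [0, 0, 0]],
])

```text
clock: 28.5
eef_pos: [435.6, -75.2, 125.0]
tcp_rot: [3.141, -0.003, 3.063]
contact_force: [0.3, 0.7, -0.7]
opening: 0.443
```

```bash
python3 off.py orange 34
```

```text
t 28.5 tcp [435.6, -75.2, 125.0] rpy deg [180.0, -0.1, 175.5] q [-0.17, 0.18, 2.09, 0.0, 0.88, -1.67] F [0.3, 0.7, -0.7] op 0.443
u [282. 361.] v [187. 335.]
[433.2, -74.8, 80.2, 37.9, 177.0] tool off [2.4 0.2] rel yaw 1.5 net 0.72
cam [(0.89, [427.0, -77.0, 156.0]), (0.49, [566.0, -339.0, 80.0]), (0.44, [664.0, 42.0, 26.0])]
shift@now [4.0, 0.8, -0.0] shift@after [4.0, 0.8, -0.0] tool-z turn deg -0.1 alt -0.1
```

Request:
servo_tool([
  [30, [0, 0, 10], [0, 0, 1.2]],
  [30, [0, 0, 8], [0, 0, 0]],
  [30, [0, 0, 5], [0, 0, 0]],
  [30, [0, 0, 3], [0, 0, 0]],
  [30, [0, 0, 0], [0, 0, 0]],
  [30, [0, 0, 0], [0, 0, 0]],
])

```text
clock: 29.4
eef_pos: [436.6, -75.3, 100.2]
tcp_rot: [3.142, 0.0, 3.044]
contact_force: [-0.5, 0.5, -0.7]
opening: 0.442
```

Request:
servo_tool([
  [30, [0.5, -0.5, 1.5], [0, 0, 0]],
  [30, [0, 0, 1], [0, 0, 0]],
  [30, [0, 0, 0], [0, 0, 0]],
])

```text
clock: 29.78
eef_pos: [437.6, -75.7, 98.6]
tcp_rot: [3.141, 0.003, 3.044]
contact_force: [1.1, 2.0, 9.4]
opening: 0.448
```

Request:
servo_tool([
  [30, [1.8, -0.5, -1.5], [0, 0, 0]],
  [30, [0, 0, 0], [0, 0, 0]],
  [30, [0, 0, 0], [0, 0, 0]],
])

```text
clock: 30.15
eef_pos: [434.9, -76.2, 99.4]
tcp_rot: [3.142, 0.002, 3.044]
contact_force: [2.4, 1.2, 5.7]
opening: 0.445
```

```bash
python3 off.py orange 30
```

```text
t 30.15 tcp [434.9, -76.2, 99.4] rpy deg [180.0, 0.1, 174.4] q [-0.18, 0.22, 2.11, 0.0, 0.81, -1.65] F [2.4, 1.2, 5.7] op 0.445
u [282. 361.] v [187.   334.25]
[434.3, -75.7, 82.2, 39.0, 175.7] tool off [0.6 0.4] rel yaw 1.3 net 0.79
cam [(0.72, [425.0, -75.0, 130.0])]
shift@now [2.3, 1.6, -0.0] shift@after [2.3, 1.7, -0.0] tool-z turn deg -1.2 alt -1.2
```

Request:
servo_tool([
  [70, [0, 0, 0], [0, 0, 0]],
  [70, [0, 0, 0], [0, 0, 0]],
  [75, [0, 0, 0], [0, 0, 0]],
  [75, [0, 0, -15], [0, 0, 0]],
  [75, [0, 0, -40], [0, 0, 0]],
  [75, [0, 0, -60], [0, 0, 0]],
  [75, [0, 0, -40], [0, 0, 0]],
  [75, [0, 0, 0], [0, 0, 0]],
])

```text
clock: 31.3
eef_pos: [436.2, -76.5, 258.2]
tcp_rot: [-3.141, 0.007, 3.044]
contact_force: [0.9, -0.3, -0.2]
opening: 0.879
```

```bash
python3 off.py orange -120; python3 - <<'E'
from h import *
go(492.7,-353.3,245,161.7)
E
```

```text
t 31.3 tcp [436.2, -76.5, 258.2] rpy deg [-180.0, 0.4, 174.4] q [-0.18, 0.01, 1.95, -0.0, 1.18, -1.65] F [0.9, -0.3, -0.2] op 0.879
u [301.18 341.  ] v [145. 222.]
[432.0, -77.1, 76.4, 37.5, 175.5] tool off [ 4.1 -1. ] rel yaw 1.1 net 0.81
cam [(0.66, [433.0, -78.0, 127.0])]
shift@now [0.8, 1.6, -0.0] shift@after [0.8, 1.6, -0.0] tool-z turn deg -1.2 alt -1.2
shift@now [-85.8, -270.2, 8.6] shift@after [-143.3, -244.7, 8.6] tool-z turn deg 12.7 alt 12.7
```

Request:
servo_tool([
  [75, [-14.3, -45, 0], [0, 0, 0]],
  [75, [-14.3, -45, 0], [0, 0, 0]],
  [75, [-14.3, -45, 0], [0, 0, 0]],
  [75, [-14.3, -45, 0], [0, 0, 0]],
  [75, [-14.3, -45, 0], [0, 0, 0]],
  [75, [-14.3, -45, 0], [0, 0, 0]],
  [75, [0, 0, 0], [0, 0, 6.4]],
  [75, [0, 0, 0], [0, 0, 6.3]],
])

```text
clock: 32.45
eef_pos: [492.3, -353.2, 251.7]
tcp_rot: [3.14, -0.004, 2.818]
contact_force: [0.0, 0.4, -0.3]
opening: 0.879
```

```bash
python3 look.py green w11; python3 - <<'E'
from h import *
go(493,-353.3,60,161.7)
E
```

```text
t 32.45 tcp [492.3, -353.2, 251.7] rpy deg [179.9, -0.2, 161.5] q [-0.62, 0.29, 1.63, 0.0, 1.23, -1.87] F [0.0, 0.4, -0.3] op 0.879
green 0.67 mask rect@102 [501.6, -358.7, 103.7, 39.9, 160.4]
lid [492.5, -355.4, 78.3, 38.6, 161.3]
[(0.93, [500.0, -357.0, 98.0])]
shift@now [-0.5, -0.4, 192.5] shift@after [-0.5, -0.4, 192.5] tool-z turn deg 0.1 alt 0.1
```

Request:
servo_tool([
  [75, [0, -1, 50], [0, 0, 0]],
  [75, [0, 0, 50], [0, 0, 0]],
  [75, [0, 0, 45], [0, 0, 0]],
  [75, [0, 0, 30], [0, 0, 0]],
  [75, [0, 0, 15], [0, 0, 0]],
  [75, [0, 0, 0], [0, 0, 0]],
])

```text
clock: 33.35
eef_pos: [492.5, -353.6, 63.3]
tcp_rot: [3.141, -0.002, 2.824]
contact_force: [-0.5, 0.2, -1.0]
opening: 0.88
```

Request:
servo_tool([
  [30, [0, 0, 0], [0, 0, 0]],
  [30, [0, 0, 0], [0, 0, 0]],
  [30, [0, 0, 0], [0, 0, 0]],
  [30, [0, 0, 0], [0, 0, 0]],
  [30, [0, 0, 0], [0, 0, 0]],
  [30, [0, 0, 0], [0, 0, 0]],
], force=60)

```text
clock: 34.1
eef_pos: [493.6, -354.8, 65.4]
tcp_rot: [-3.141, 0.002, 2.823]
contact_force: [-1.7, -1.0, 6.2]
opening: 0.448
```

Request:
servo_tool([
  [30, [0, 0, -8], [0, 0, 0]],
  [30, [0, 0, -12], [0, 0, 0]],
  [30, [0, 0, -25], [0, 0, 0]],
  [30, [0, 0, -30], [0, 0, 0]],
  [30, [0, 0, -40], [0, 0, 0]],
  [30, [0, 0, -20], [0, 0, 0]],
  [30, [0, 0, 0], [0, 0, 0]],
])

```text
clock: 34.98
eef_pos: [493.6, -354.4, 201.1]
tcp_rot: [-3.141, 0.003, 2.823]
contact_force: [-1.1, -0.3, -1.0]
opening: 0.446
```

```bash
python3 off.py green 38; python3 - <<'E'
from h import *
go(433.3,-75,sense()["eef_pos"][2],175.6)
E
```

```text
t 34.98 tcp [493.6, -354.4, 201.1] rpy deg [-180.0, 0.2, 161.7] q [-0.63, 0.33, 1.68, 0.0, 1.13, -1.88] F [-1.1, -0.3, -1.0] op 0.446
u [283. 363.] v [187. 338.]
[489.9, -353.0, 79.3, 37.7, 160.9] tool off [3.9 0.2] rel yaw -0.8 net 0.76
cam [(0.56, [489.0, -354.0, 233.0])]
shift@now [143.9, 246.5, -0.0] shift@after [80.7, 273.8, -0.0] tool-z turn deg -13.9 alt -13.9
shift@now [143.2, 246.0, -0.0] shift@after [80.1, 273.1, -0.0] tool-z turn deg -13.9 alt -13.9
```

Request:
servo_tool([
  [30, [23.4, 41, 0], [0, 0, 0]],
  [30, [23.4, 41, 0], [0, 0, 0]],
  [30, [23.4, 41, 0], [0, 0, 0]],
  [30, [23.4, 41, 0], [0, 0, 0]],
  [30, [23.4, 41, 0], [0, 0, 0]],
  [30, [23.4, 41, 0], [0, 0, 0]],
  [30, [0, 0, 10], [0, 0, -7]],
  [30, [0, 0, 15], [0, 0, -6.9]],
])

```text
clock: 36.12
eef_pos: [436.3, -75.7, 173.1]
tcp_rot: [3.141, -0.001, 3.071]
contact_force: [-0.1, -0.5, -1.2]
opening: 0.448
```

Request:
servo_tool([
  [30, [0, 0, 10], [0, 0, 0]],
  [30, [0, 0, 0], [0, 0, 0]],
  [30, [0, 0, 0], [0, 0, 0]],
])

```text
clock: 36.5
eef_pos: [436.9, -76.7, 164.1]
tcp_rot: [3.142, -0.0, 3.064]
contact_force: [0.2, 0.3, -0.8]
opening: 0.445
```

```bash
python3 off.py green 35
```

```text
t 36.5 tcp [436.9, -76.7, 164.1] rpy deg [180.0, -0.0, 175.5] q [-0.18, 0.12, 2.05, -0.0, 0.97, -1.67] F [0.2, 0.3, -0.8] op 0.445
u [283. 363.] v [186. 338.]
[434.9, -75.9, 81.1, 38.4, 174.4] tool off [2.  0.6] rel yaw -1.1 net 0.72
cam [(0.82, [432.0, -75.0, 196.0])]
shift@now [4.5, 2.0, -0.0] shift@after [4.5, 2.0, -0.0] tool-z turn deg -0.0 alt -0.0
```

Request:
servo_tool([
  [30, [1.5, 0, 8], [0, 0, 0]],
  [30, [0, 0, 6], [0, 0, 0]],
  [30, [0, 0, 4], [0, 0, 0]],
  [30, [0, 0, 2], [0, 0, 0]],
  [30, [0, 0, 0], [0, 0, 0]],
  [30, [0, 0, 0], [0, 0, 0]],
])

```text
clock: 37.4
eef_pos: [435.5, -76.4, 144.2]
tcp_rot: [-3.142, 0.0, 3.065]
contact_force: [-0.5, -0.6, -1.9]
opening: 0.443
```

Request:
servo_tool([
  [30, [0.5, 0, 1.5], [0, 0, 0]],
  [30, [0, 0, 1], [0, 0, 0]],
  [30, [0, 0, 0], [0, 0, 0]],
])

```text
clock: 37.78
eef_pos: [434.7, -76.3, 141.5]
tcp_rot: [3.142, -0.0, 3.065]
contact_force: [-0.7, 0.7, -1.6]
opening: 0.448
```

Request:
servo_tool([
  [30, [0.5, 0, 1.5], [0, 0, 0]],
  [30, [0, 0, 0.5], [0, 0, 0]],
  [30, [0, 0, 0], [0, 0, 0]],
])

```text
clock: 38.15
eef_pos: [434.8, -76.3, 139.9]
tcp_rot: [-3.142, 0.001, 3.065]
contact_force: [0.4, -0.4, 3.2]
opening: 0.447
```

Request:
servo_tool([
  [70, [0, 0, 0], [0, 0, 0]],
  [70, [0, 0, 0], [0, 0, 0]],
  [75, [0, 0, 0], [0, 0, 0]],
  [75, [0, 0, -15], [0, 0, 0]],
  [75, [0, 0, -40], [0, 0, 0]],
  [75, [0, 0, -60], [0, 0, 0]],
  [75, [0, 0, -40], [0, 0, 0]],
  [75, [0, 0, 0], [0, 0, 0]],
])

```text
clock: 39.15
eef_pos: [436.2, -76.6, 298.7]
tcp_rot: [-3.141, 0.007, 3.065]
contact_force: [0.5, 0.5, -1.3]
opening: 0.876
```

```bash
python3 off.py green -126; python3 - <<'E'
from h import *
c=Cam("wrist");print(c.box("wt"),c.box("green"))
t=Cam("top");print(t.box("wt"),t.box("green"))
for k in("wrist","top"):
    q=c if k=="wrist" else t
    for z in(8,16,52):
        uv=q.proj([(405,-198,40)])[0]
        if z==52: print(k,"red",rect(q,hsv(q,(0,150,60),(8,255,255),[*(uv-60),*(uv+60)]),52))
s=Cam("scene");p=s.proj([(434,-75,90)])[0].astype(int);cv2.imwrite("pics/s12.png",cv2.resize(s.img[p[1]-70:p[1]+70,p[0]-70:p[0]+110],None,fx=4,fy=4))
u=cv2.resize(c.img[40:330,100:450],None,fx=2,fy=2);cv2.imwrite("pics/w12.png",u)
E
```

```text
t 39.15 tcp [436.2, -76.6, 298.7] rpy deg [-180.0, 0.4, 175.6] q [-0.18, -0.03, 1.89, 0.0, 1.27, -1.67] F [0.5, 0.5, -1.3] op 0.876
u [303. 342.] v [145. 224.]
[435.2, -76.0, 79.3, 38.4, 174.6] tool off [1.  0.5] rel yaw -1.0 net 0.78
cam [(0.93, [439.0, -76.0, 167.0])]
shift@now [1.0, 1.8, -0.0] shift@after [1.0, 1.8, -0.0] tool-z turn deg 0.0 alt 0.0
[(0.97, [375.0, -179.0, 13.0])] [(0.79, [439.0, -75.0, 168.0])]
[(0.47, [381.0, -189.0, 19.0])] []
wrist red [374.9, -184.0, 46.6, 13.4, 133.8]
top red [376.4, -185.7, 41.4, 12.4, 135.6]
```

View pics/s12.png

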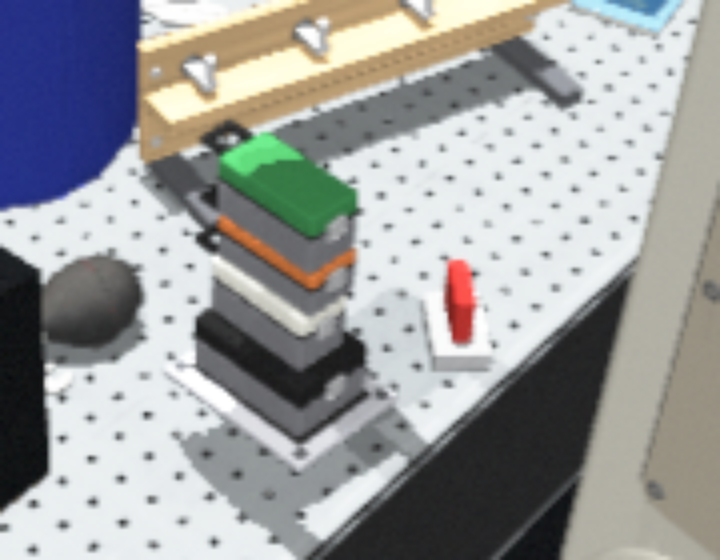

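```bash
python3 - <<'E'
from h import *
go(376,-185,180,134.7)
E
```

```text
shift@now [49.6, -112.9, 114.0] shift@after [-36.4, -117.8, 114.0] tool-z turn deg 40.9 alt 40.9
```

Request:
servo_tool([
  [60, [16.5, -37.6, 0], [0, 0, 0]],
  [60, [16.5, -37.6, 0], [0, 0, 0]],
  [60, [16.5, -37.6, 20], [0, 0, 0]],
  [60, [0, 0, 30], [0, 0, 10.2]],
  [60, [0, 0, 30], [0, 0, 10.2]],
  [60, [0, 0, 20], [0, 0, 10.2]],
  [60, [0, 0, 14], [0, 0, 10.2]],
  [60, [0, 0, 0], [0, 0, 0]],
])

```text
clock: 40.65
eef_pos: [375.6, -184.6, 179.6]
tcp_rot: [-3.141, -0.002, 2.354]
contact_force: [-0.1, 0.0, 0.7]
opening: 0.699
```

```bash
python3 - <<'E'
from h import *
st();c=Cam("wrist");cv2.imwrite("pics/w13.png",c.img)
q=rect(c,hsv(c,(0,150,60),(8,255,255),(200,80,450,300)),52);print(q,c.box("wt"))
go(q[0],q[1],21,q[4])
E
```

```text
t 40.65 tcp [375.6, -184.6, 179.6] rpy deg [-180.0, -0.1, 134.9] q [-0.46, 0.06, 2.08, -0.0, 1.0, -1.24] F [-0.1, 0.0, 0.7] op 0.699
[373.8, -184.3, 46.1, 12.9, 135.0] [(0.79, [373.0, -179.0, 12.0])]
shift@now [2.5, -1.4, 159.9] shift@after [2.5, -1.4, 159.9] tool-z turn deg 0.1 alt 0.1
```

View pics/w13.png

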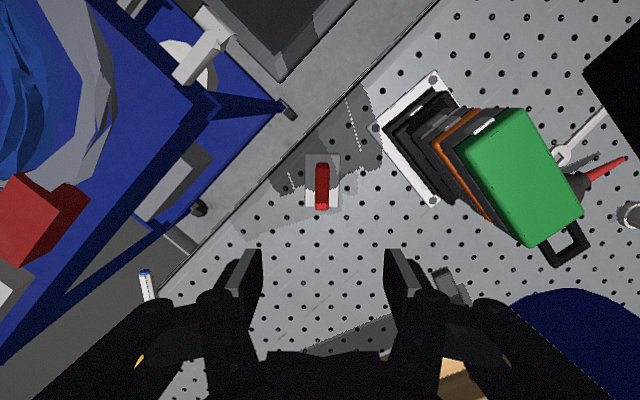

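Request:
servo_tool([
  [45, [1.5, -1, 50], [0, 0, 0]],
  [45, [0, 0, 50], [0, 0, 0]],
  [45, [0, 0, 30], [0, 0, 0]],
  [45, [0, 0, 18], [0, 0, 0]],
  [45, [0, 0, 9], [0, 0, 0]],
  [45, [0, 0, 0], [0, 0, 0]],
])

```text
clock: 41.5
eef_pos: [374.9, -184.8, 23.7]
tcp_rot: [3.142, 0.0, 2.355]
contact_force: [0.7, -0.8, 0.4]
opening: 0.524
```

Request:
servo_tool([
  [5, [0, 0, 0], [0, 0, 0]],
  [5, [0, 0, 0], [0, 0, 0]],
  [5, [0, 0, 0], [0, 0, 0]],
  [5, [0, 0, 0], [0, 0, 0]],
  [5, [0, 0, 0], [0, 0, 0]],
  [5, [0, 0, 0], [0, 0, 0]],
], force=80)

```text
clock: 42.25
eef_pos: [375.2, -185.1, 24.5]
tcp_rot: [3.141, 0.002, 2.354]
contact_force: [-2.4, -1.5, 8.3]
opening: 0.119
```

```bash
python3 - <<'E'
from h import *
st();c=Cam("wrist");cv2.imwrite("pics/w14.png",cv2.resize(c.img[100:400,180:460],None,fx=2,fy=2))
E
```

```text
t 42.25 tcp [375.2, -185.1, 24.5] rpy deg [180.0, 0.1, 134.8] q [-0.46, 0.33, 2.21, -0.0, 0.6, -1.24] F [-2.4, -1.5, 8.3] op 0.119
```

View pics/w14.png

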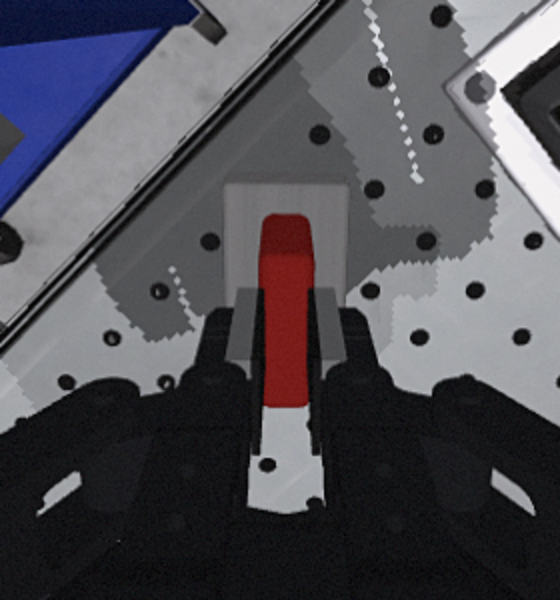

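Request:
servo_tool([
  [5, [0, 0, -10], [0, 0, 0]],
  [5, [0, 0, -30], [0, 0, 0]],
  [5, [0, 0, -50], [0, 0, 0]],
  [5, [0, 0, -50], [0, 0, 0]],
  [5, [0, 0, -50], [0, 0, 0]],
  [5, [0, 0, -35], [0, 0, 0]],
  [5, [0, 0, 0], [0, 0, 0]],
])

```text
clock: 43.18
eef_pos: [375.8, -185.2, 251.4]
tcp_rot: [3.14, 0.005, 2.353]
contact_force: [0.1, -0.2, -4.4]
opening: 0.125
```

```bash
cat > offw.py <<'E'
from h import *
s=st();c=Cam("wrist");a=s["tcp_rot"][2];T=np.array([[np.cos(a),np.sin(a)],[np.sin(a),-np.cos(a)]])
m=hsv(c,(0,150,30),(8,255,255),(290,140,355,320));vs,us=np.nonzero(m);print("red v",vs.min(),vs.max(),"u",us.min(),us.max())
z=s["eef_pos"][2]+27.5
p=c.onz([(322.5,vs.max()+.5)],z)[0];b=c.onz([(322.5,vs.min())],z-36)[0];back=T@(p[:2]-s["eef_pos"][:2]);front=T@(b[:2]-s["eef_pos"][:2])
print("grip back edge",back.round(1),"(ideal -22) front lower edge",front.round(1),"(ideal 22)")
# rotate about tcp: where the tool must be so that centre offset lands on target
go(433.5,-75.2,s["eef_pos"][2],175.6)
print(c.box("wt")); cv2.imwrite("pics/offw.png",c.img)
E
python3 offw.py
```

```text
t 43.17 tcp [375.8, -185.2, 251.4] rpy deg [179.9, 0.3, 134.8] q [-0.46, -0.03, 2.0, 0.0, 1.17, -1.24] F [0.1, -0.2, -4.4] op 0.125
red v 209 303 u 309 336
grip back edge [-22.    0.2] (ideal -22) front lower edge [17.6  0.2] (ideal 22)
shift@now [36.1, 118.9, -2.0] shift@after [-50.2, 113.6, -2.0] tool-z turn deg -40.8 alt -40.8
[(0.86, [367.0, -171.0, 238.0]), (0.67, [436.0, -78.0, 170.0])]
```

Request:
servo_tool([
  [5, [0, 0, 0], [0, 0, -10.2]],
  [5, [0, 0, 0], [0, 0, -10.2]],
  [5, [0, 0, 0], [0, 0, -10.2]],
  [5, [0, 0, 0], [0, 0, -10.2]],
  [5, [-16.7, 37.8, 0], [0, 0, 0]],
  [5, [-16.7, 37.8, 0], [0, 0, 0]],
  [5, [-16.8, 38, 0], [0, 0, 0]],
  [5, [0, 0, 5], [0, 0, 0]],
])

```text
clock: 44.28
eef_pos: [433.3, -73.0, 241.8]
tcp_rot: [3.141, -0.003, 3.068]
contact_force: [-0.2, 0.0, -2.9]
opening: 0.122
```

Request:
servo_tool([
  [5, [0, 0, 5], [0, 0, 0]],
  [5, [0, 0, 0], [0, 0, 0]],
])

```text
clock: 44.52
eef_pos: [432.1, -75.7, 237.3]
tcp_rot: [3.142, -0.003, 3.064]
contact_force: [0.6, -1.0, -3.5]
opening: 0.122
```

```bash
python3 offw.py
```

```text
t 44.52 tcp [432.1, -75.7, 237.3] rpy deg [180.0, -0.1, 175.6] q [-0.18, 0.03, 1.97, -0.0, 1.14, -1.67] F [0.6, -1.0, -3.5] op 0.122
red v 207 303 u 310 336
grip back edge [-22.3   0.5] (ideal -22) front lower edge [18.6  0.4] (ideal 22)
shift@now [-1.0, 0.7, 0.5] shift@after [-1.0, 0.7, 0.5] tool-z turn deg -0.0 alt -0.0
[(0.57, [416.0, -69.0, 225.0])]
```

View pics/offw.png

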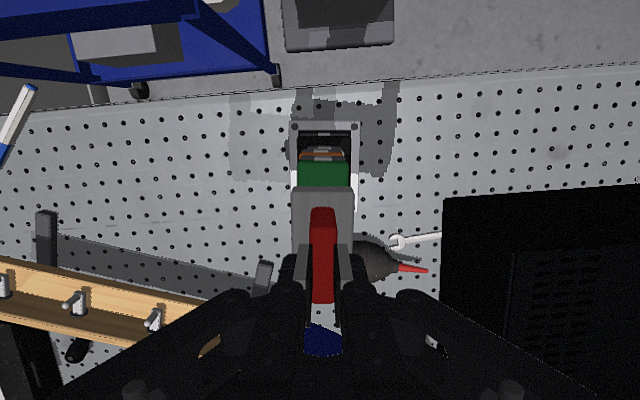

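Request:
servo_tool([
  [5, [-1, 0.5, 12], [0, 0, 0]],
  [5, [0, 0, 10], [0, 0, 0]],
  [5, [0, 0, 6], [0, 0, 0]],
  [5, [0, 0, 4], [0, 0, 0]],
  [5, [0, 0, 2.5], [0, 0, 0]],
  [5, [0, 0, 0], [0, 0, 0]],
  [5, [0, 0, 0], [0, 0, 0]],
])

```text
clock: 45.5
eef_pos: [434.5, -74.8, 204.3]
tcp_rot: [-3.142, 0.0, 3.065]
contact_force: [0.4, 0.7, -3.4]
opening: 0.12
```

Request:
servo_tool([
  [5, [0, 0, 2], [0, 0, 0]],
  [5, [0, 0, 1.5], [0, 0, 0]],
  [5, [0, 0, 1], [0, 0, 0]],
  [5, [0, 0, 0], [0, 0, 0]],
  [5, [0, 0, 0], [0, 0, 0]],
])

```text
clock: 46.12
eef_pos: [434.3, -74.8, 199.6]
tcp_rot: [3.142, -0.0, 3.065]
contact_force: [0.3, 0.6, -3.9]
opening: 0.119
```

Request:
servo_tool([
  [5, [0, 0, 1.5], [0, 0, 0]],
  [5, [0, 0, 1], [0, 0, 0]],
  [5, [0, 0, 0], [0, 0, 0]],
  [5, [0, 0, 0], [0, 0, 0]],
])

```text
clock: 46.62
eef_pos: [434.4, -74.8, 197.1]
tcp_rot: [3.142, 0.0, 3.065]
contact_force: [-0.8, 0.7, -3.2]
opening: 0.129
```

Request:
servo_tool([
  [5, [0, 0, 1], [0, 0, 0]],
  [5, [0, 0, 0.5], [0, 0, 0]],
  [5, [0, 0, 0], [0, 0, 0]],
  [5, [0, 0, 0], [0, 0, 0]],
])

```text
clock: 47.12
eef_pos: [434.8, -75.0, 196.6]
tcp_rot: [-3.141, 0.001, 3.065]
contact_force: [-2.2, 0.4, 7.2]
opening: 0.119
```

Request:
servo_tool([
  [25, [0, 0, -0.5], [0, 0, 0]],
  [40, [0, 0, 0], [0, 0, 0]],
  [40, [0, 0, 0], [0, 0, 0]],
  [40, [0, 0, -10], [0, 0, 0]],
  [40, [0, 0, -30], [0, 0, 0]],
  [40, [0, 0, -50], [0, 0, 0]],
  [40, [0, 0, -50], [0, 0, 0]],
  [40, [0, 0, 0], [0, 0, 0]],
])

```text
clock: 48.12
eef_pos: [436.5, -75.1, 340.6]
tcp_rot: [-3.141, 0.008, 3.065]
contact_force: [0.2, 0.4, -0.4]
opening: 0.469
```

```bash
python3 - <<'E'
from h import *
s=st();c=Cam("wrist")
m=hsv(c,(0,150,30),(8,255,255),(270,80,375,320));print("red@224 wrist",rect(c,m,224))
r=trace("wrist",NAMES["wt"]);print("slab mask @188",[rect(c,d["mask"],188) for d in r[:1]],c.box("wt"))
t=Cam("top");uv=t.proj([(434,-75,220)])[0];print("red@224 top",rect(t,hsv(t,(0,150,60),(8,255,255),[*(uv-25),*(uv+25)]),224))
q=Cam("scene");p=q.proj([(434,-75,120)])[0].astype(int)
a=cv2.resize(q.img[p[1]-70:p[1]+70,p[0]-60:p[0]+60],None,fx=4,fy=4);b=cv2.resize(c.img[80:360,200:440],None,fx=1.3,fy=1.3)
o=np.zeros((560,480+b.shape[1],3),np.uint8);o[:,:480]=a;o[:b.shape[0],480:]=b;cv2.imwrite("pics/fin.png",o)
E
```

```text
t 48.12 tcp [436.5, -75.1, 340.6] rpy deg [-180.0, 0.4, 175.6] q [-0.17, -0.06, 1.83, -0.0, 1.36, -1.67] F [0.2, 0.4, -0.4] op 0.469
red@224 wrist [434.6, -74.7, 46.6, 12.2, 175.3]
slab mask @188 [[436.3, -75.4, 65.7, 38.5, 175.7]] [(0.94, [430.0, -70.0, 188.0])]Traceback (most recent call last):
  File "<stdin>", line 5, in <module>
  File "h.py", line 20, in rect
    k=max(cs,key=cv2.contourArea).reshape(-1,2);p=c.onz(k,z)[:,:2]
      ~~~^^^^^^^^^^^^^^^^^^^^^^^^
ValueError: max() iterable argument is empty
```

Request:
servo_tool([
  [40, [0, 0, -10], [0, 0, 0]],
  [40, [0, -50, 0], [0, 0, 0]],
  [40, [0, -50, 0], [0, 0, 0]],
  [40, [0, -50, 0], [0, 0, 0]],
  [40, [0, -50, 0], [0, 0, 0]],
  [40, [0, -50, 0], [0, 0, 0]],
  [40, [0, 0, 0], [0, 0, 0]],
])

```text
clock: 49.2
eef_pos: [414.6, -326.8, 345.5]
tcp_rot: [3.142, -0.001, 3.062]
contact_force: [0.5, 0.2, 0.6]
opening: 0.468
```

```bash
python3 - <<'E'
from h import *
st();b=np.radians(175.6);R=np.array([[np.cos(b),-np.sin(b)],[np.sin(b),np.cos(b)]])
def blk(cx,cy,lx,ly,z0,z1):return [[*(R@(sx*lx/2,sy*ly/2)+(cx,cy)),z] for sx in(-1,1) for sy in(-1,1) for z in(z0,z1)]
for n in("scene","top"):
    c=Cam(n);o=c.proj([(434,-75,130)])[0];roi=[*(o-75),*(o+75)]
    for k,lo,hi,B in(("red",(0,150,60),(8,255,255),(434.5,-75,44,14,188,224)),("green",(45,120,40),(85,255,255),(435,-76,80,40,162,172)),("orange",(9,150,80),(25,255,255),(432.5,-76.5,80,40,118,128))):
        m=hsv(c,lo,hi,roi);v,u=np.nonzero(m);h=c.proj(blk(*B))
        if len(u): print(n,k,"seen u",u.min(),u.max(),"v",v.min(),v.max(),"model",h.min(0).round(),h.max(0).round())
        else: print(n,k,"not seen")
    for k in("wt","base","lens","green"): print(k,c.box(k)[:1])
E
```

```text
t 49.2 tcp [414.6, -326.8, 345.5] rpy deg [180.0, -0.1, 175.4] q [-0.67, 0.09, 1.66, -0.0, 1.39, -2.16] F [0.5, 0.2, 0.6] op 0.468
scene red seen u 328 343 v 170 189 model [328. 169.] [346. 192.]
scene green seen u 320 352 v 190 206 model [318. 181.] [355. 207.]
scene orange seen u 319 344 v 203 219 model [319. 195.] [354. 222.]
wt [(0.75, [430.0, -71.0, 188.0])]
base [(0.98, [413.0, -50.0, 43.0])]
lens []
green []
top red seen u 273 307 v 195 249 model [301. 234.] [308. 252.]
top green seen u 297 314 v 227 257 model [296. 227.] [314. 258.]
top orange not seen
wt [(0.71, [435.0, -77.0, 184.0])]
base [(0.59, [433.0, -86.0, 49.0])]
lens [(0.52, [663.0, 44.0, 44.0])]
green [(0.57, [469.0, -79.0, 171.0])]
```

```bash
python3 -c "
from rig import sign_off
print(sign_off())"
```

```text
the job is handed in; nothing more can be done
None
```

I set the large case on the pallet, stacked the white, orange and green cases on it (no blue case was on the rack), and stood the weight on top. I handed the job in at about 49 s; `sign_off` gives no verdict.

**What went differently on the way:**
- The first grip on the orange case failed. It stayed on its peg, and a second try about 8 mm lower held.
- The weight had been knocked about 35 mm aside, so I measured it again before grasping it.

**Last checks:** the column was measured as it was built, and everything came out within about 4 mm and 2° of the large case.

| Thing | x, y (mm) | Yaw (deg) |
|---|---|---|
| Pallet (target) | 432.5, -74.5 | 175.4 |
| Large case | 433, -74 | 175.6 |
| White case | 435, -74 | 175 |
| Orange case | 432, -77 | 175.5 |
| Green case | 435, -76 | 174.6 |
| Weight | 435, -75 | 175.5 |

- After letting go, the scene view agreed with the expected outlines of weight, green and orange to a few pixels. The top view agreed for green.
- The lens was found at its old place, and the arm was clear of everything.

**Disagreements and gaps:**
- The white and orange cases made contact about 4–5 mm higher than the text's heights gave.
- In the top view the red mask also took in something else and was unusable, and orange was hidden.
- The network's late readings of the partly hidden large case were 12–30 mm off my earlier measurements. I put that down to only part of it being visible.
- I had used up my 16 views, so I judged the finished stack by numbers rather than by eye.

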